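Unclamp the glued box and stack the storage tower

TASK

The box glued up in the clamp vise is finished: slide the vise's jaw fully open to its stop, lift the box out and set it upright and flat down in the pocket of the wooden cradle. Then stack all the loose wooden collars squarely on the box, one on another in any order, and put the flat lid board squarely on the top. Leave the empty vise with its jaw slid fully shut and everything else on the shelf where it is.

Things in the scene. Friction and masses are not known exactly. Their poses are not given: they have to be found in the camera images.
- vise: low grey clamp vise fixed to the shelf: bed 236 x 60 mm, top of the bed 15 mm above the shelf; fixed jaw 30 mm thick, 70 wide, top 55 mm up, at its +x end with its clamping face at x = +75 mm. Origin on the shelf under the bed; x runs along the slide, z up
- jaw (a joint): the vise's sliding jaw, metres of opening: 0 is fully shut against the fixed jaw, 0.15 is fully open at the stop; it grows towards the vise's own -x. At 0.09 it just holds the box. A steel lip on it (underside 57 mm, top 65 mm above the shelf) reaches 12 mm past the jaw's face over the end of the box, so the box cannot come up until the jaw is opened. Slides with about 3 N
- jaw_grip (a point): middle of the black upright grip on top of the sliding jaw: grip 16 mm along the slide, 30 mm across it, 40 mm tall (65 to 105 mm above the shelf); axes as the vise's
- cradle: dark wooden cradle fixed to the shelf, 144 x 108 mm outside, its flat rim 24 mm wide and 12 mm above the shelf, with a rectangular pocket 96 x 60 mm, long along x. Origin on the shelf under its middle
- pocket (a point): centre of the pocket's floor, 4 mm above the shelf, 8 mm below the rim; axes as the cradle's
- base_box: pale wooden open-topped box, 90 (x) x 54 (y) x 40 mm high, walls 7 mm; starts in the vise with its ends to the jaws. Origin at the centre of its underside, z up
- lid: pale wooden flat solid board, 90 (x) x 54 (y) x 24 mm thick, both faces alike with two dark thin grooves. Origin at its centre
- collar1: pale wooden collar: open rectangular frame without floor, 90 (x) x 54 (y) x 24 mm high, walls 7 mm, both faces alike; all collars are alike and two to four are present. Origin at its centre
- collar2: pale wooden collar: open rectangular frame without floor, 90 (x) x 54 (y) x 24 mm high, walls 7 mm, both faces alike; all collars are alike and two to four are present. Origin at its centre
- collar3: pale wooden collar: open rectangular frame without floor, 90 (x) x 54 (y) x 24 mm high, walls 7 mm, both faces alike; all collars are alike and two to four are present. Origin at its centre
- collar4: pale wooden collar: open rectangular frame without floor, 90 (x) x 54 (y) x 24 mm high, walls 7 mm, both faces alike; all collars are alike and two to four are present. Origin at its centre
- opener: chrome bottle opener lying flat, 118 mm long, 7 mm thick; bystander
- carabiner: red plastic carabiner lying flat, about 80 x 40 x 8 mm; bystander
- wax_tin: dark steel boot wax tin, 72 mm across, 26 mm high; bystander
- brush: boot brush 150 x 50 x 42 mm; bystander
- jar: amber glass jar 64 mm across, 90 mm high; bystander
- mug: blue mug 80 mm across, 70 mm high; bystander
Mind the look-alikes: they are no part of the job. What is shaped like the base_box but blue, green or orange is not meant.

How it is judged:
By the outcome, as a careful person would: the job done as asked, in the order asked, and still so for the second after the job is handed in, with the robot touching nothing.
Of collar1, collar2, collar3, collar4 only 2 to 4 are there at a start; the rules pass over those that are not, and their reading is None.
At some moment in a run one of lid may be knocked a few centimetres aside while the robot is not near it.
Once in a run the grip may slacken for a moment while it holds something.
It also fails if it takes over 210 s, if anything falls off the work surface, if the arm or the gripper's body presses on something with over 40 N, if the wrist force passes 120 N, or if a joint passes its speed limit or range.

ROBOT

A 7-joint arm with a two-finger parallel gripper is mounted at the origin on the work surface. World frame = base frame: x ahead of the robot, y to its left, z up, the work surface at z = 0. Lengths are in m, angles in rad, forces in N, time in s.
With the tool pointing down it reaches from about 0.4 to 0.875 m from the base axis. Payload 19.3 kg.
Tool frame: the origin (TCP) lies between the finger pads; the fingertips stand 17 mm ahead of it and the grasp point (between the pads) lies 2 mm behind it; z points along the fingers, y is the line along which they close (so a half turn about z gives the same grasp; the last joint's range is limited). The gripper opens to 85 mm and grips with 20 to 120 N. Pads are 22 mm wide; open, the fingers measure 114 mm over their backs; the gripper's body (76 mm by 85 mm) begins 54 mm behind the grasp point. The pads swing forward as they close: fully open they stand 13 mm farther back than shut.
Start: joints at [1.279, 0.521, -0.036, 1.599, 0.021, 1.021, -0.113], TCP at [0.137, -0.61, 0.22] pointing down, gripper open.
Joint ranges: [-2.91, 2.91], [-0.3, 2.13], [-1.5, 1.42], [0.17, 2.43], [-1.26, 4.41], [0.16, 1.93], [-2.52, 2.52]. Speed limits (rad/s): [1.89, 1.89, 2.39, 2.39, 3.01, 3.01, 3.01].

INTERFACE

Orientations are given as [roll, pitch, yaw] about the fixed x, y, z axes, in that order (R = Rz(yaw) Ry(pitch) Rx(roll)).
In Python, from workcell import bot gives the robot as it stands.
- The arm moves only by the shell command python3 -m inch 'ROWS' [FORCE]. ROWS is JSON, a list of rows, each a list of 7 numbers: the shift along the tool's x, y, z in units of 200 mm (1.0 is 200 mm), then the turn, a rotation vector about the tool's x, y, z in units of 90 degrees (1.0 is 90 degrees), then the opening, from 0 (shut) to 1 (fully open). In form: [[x, y, z, rx, ry, rz, grip], ...]. A call has 1 to 20 rows; each row is the pose to reach, as a shift and turn from the pose commanded when the call began, along the tool's axes at that moment; what a row does not reach only later rows make up. A row lasts 1/8 s, in which the tool goes at most 62.5 mm and 10.7 degrees, less where a joint would pass 70% of its speed; a pose out of reach is approached as far as the arm can. A call with a number of a shift or a turn outside -1 to 1 is refused whole. A call with a gripper value outside its range is refused whole. The fingers move at their own pace and stop on an object; FORCE is the grip in N (left out, the last holds). Time passes only in rows, so rows that repeat a pose let the fingers close. It gives the time, the measured TCP pose, the force, the opening and the grip force at its end, in the units of the state.
- bot.observe(): the state, without advancing time (a new reading comes with each control period).
- bot.grab_frame(name): name is "side" or "top" or "wrist"; returns a dict with "img" (420x560x3 uint8, red, green, blue), "z_map" (420x560 float32, m along the optical axis (not along the pixel's ray), 0 where there is no reading), "vfov" (degrees; the focal length in pixels is half the picture's height over the tangent of half this angle, whatever the lens; pixels are square), "cx", "cy" (the principal point, pixels), "distortion" ([k1, k2, p1, p2, k3] as OpenCV has them; the pictures are not rectified), "rvec" (rotation vector, rad) and "tvec" (3), from world to camera coordinates, as OpenCV has them. Camera axes: x right, y down, z forward; pixel columns grow to the right and rows downward; lengths in m; the calibration is good to about 2 mm. A picture is of the moment at which its call begins.
- bot.job_done(): hands the job in; it is judged then, once.
The state is a dict: "clock": time; "qpos": joint angles; "qd": joint speeds; "joint_efforts": joint torques, N m; "position": TCP position; "tool_rot": TCP orientation; "force": force on the tool from outside, world axes, zero at the start; "moment": the same for the moment, N m; "grip_width": finger opening in m; "finger_force": force on a finger pad.
Only numpy, scipy, OpenCV 4.12 (cv2) and the standard library are available. Lean on these libraries where they do the work, as an engineer would, in place of code of your own. Each camera call takes 0.05 s, during which the arm holds its last target. There are 200 camera calls.

## Working session

There is one attempt and no reset: what is moved stays moved. The work goes in short steps, Python scripts to look and compute and a shell command to move; the robot and the scene stay as the last step left them, time stands still between calls to the robot, and variables do not carry over. Pictures are saved under pics/ and viewed, at most 14 in all, crops included, and the job is handed in when it is done.

```bash
mkdir -p pics; ls; cat > h.py <<'E'
import numpy as np, cv2
from workcell import bot
def grab(n,save=None):
    f=bot.grab_frame(n)
    if save: cv2.imwrite('pics/'+save,cv2.cvtColor(f['img'],cv2.COLOR_RGB2BGR))
    return f
def cam(f):
    h=f['img'].shape[0]; F=h/2/np.tan(np.radians(f['vfov'])/2)
    K=np.array([[F,0,f['cx']],[0,F,f['cy']],[0,0,1.]])
    R=cv2.Rodrigues(np.array(f['rvec'],float))[0]; return K,np.array(f['distortion'],float),R,np.array(f['tvec'],float).ravel()
def rays(f,uv):
    K,d,R,t=cam(f)
    n=cv2.undistortPoints(np.array(uv,float).reshape(-1,1,2),K,d).reshape(-1,2)
    return -R.T@t,(R.T@np.c_[n,np.ones(len(n))].T).T
def onplane(f,uv,z):
    o,d=rays(f,uv); return o+d*((z-o[2])/d[:,2])[:,None]
def cloud(f):
    z=f['z_map']; h,w=z.shape; v,u=np.mgrid[:h,:w]
    o,d=rays(f,np.c_[u.ravel(),v.ravel()]); return (o+d*z.reshape(-1,1)).reshape(h,w,3)
E
python3 - <<'E'
from h import *
for n in('top','side'):
    f=grab(n,n+'0.png'); print(n,f['vfov'],f['distortion'],rays(f,[[280,210]]))
s=bot.observe(); print(s)
E
```

```text
pics
top 45.74122397813627 [-0.11212385  0.          0.          0.          0.        ] (array([0.38631204, 0.05103681, 1.37313489]), array([[ 0.12444918,  0.00176172, -0.9923498 ]]))
side 55.49416858689883 [-0.05342098  0.          0.          0.          0.        ] (array([ 0.26577637, -0.73394485,  0.74171268]), array([[ 0.28632845,  0.7088143 , -0.64516394]]))
{'clock': 0.1, 'qpos': array([ 1.27881454,  0.52194622, -0.03634104,  1.59990112,  0.02121356,
        1.02111895, -0.11280868]), 'qd': array([ 1.17444879e-03, -2.80338442e-03, -6.54974235e-04, -9.10977356e-04,
       -1.00320347e-04, -7.16372641e-05,  3.04626201e-04]), 'joint_efforts': array([ 3.67621280e-03, -9.28481197e+01,  1.98397882e+00, -3.70536232e+01,
        1.81185576e-02,  5.29773999e-03, -3.53198618e-05]), 'position': array([ 0.13738733, -0.60941231,  0.21990611]), 'tool_rot': array([-3.14060717e+00,  7.32401842e-05,  2.21780162e-01]), 'force': array([-0.43473566,  0.02950176, -0.05533533]), 'moment': array([ 0.01034984, -0.05356919,  0.00131253]), 'finger_force': 0.0, 'grip_width': 0.08530749389018336}
```

View pics/top0.png

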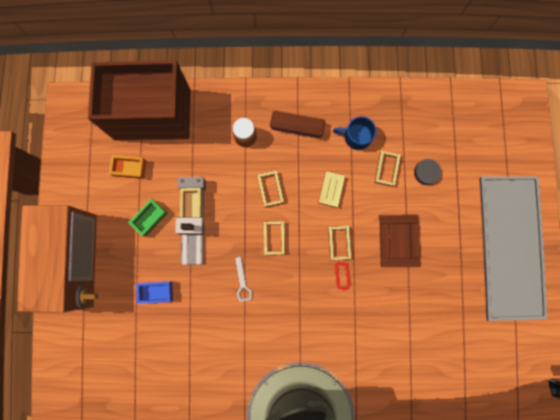

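View pics/side0.png

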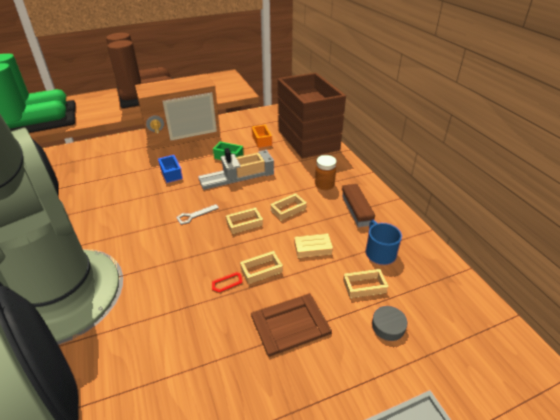

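The top view shows the four collars at about (271,189), (274,238), (340,243) and (388,168). The lid is at (332,190), the cradle at (400,241), and the vise at (190,222) with its fixed jaw towards image top (+x).

```bash
cat >> h.py <<'E'
def rect(P):
    """centre, long-axis angle, sizes (mm) of world xy points"""
    (c,s,a)=cv2.minAreaRect((P[:,:2]*1000).astype(np.float32))
    a=np.radians(a)
    if s[0]<s[1]: s=s[::-1]; a+=np.pi/2
    a=(a+np.pi/2)%np.pi-np.pi/2
    return np.array(c)/1000,a,np.array(s)
def blobs(f,mask,z,amin=60):
    out=[]
    for c in cv2.findContours(mask.astype(np.uint8),cv2.RETR_EXTERNAL,cv2.CHAIN_APPROX_NONE)[0]:
        if cv2.contourArea(c)<amin: continue
        p=c.reshape(-1,2); out.append((p.mean(0).round(),)+rect(onplane(f,p,z)))
    return out
def pale(f):
    h=cv2.cvtColor(f['img'],cv2.COLOR_RGB2HSV); return (h[...,0]>17)&(h[...,0]<35)&(h[...,1]>50)&(h[...,1]<190)&(h[...,2]>130)
E
python3 - <<'E'
from h import *
f=grab('top'); C=cloud(f); h=cv2.cvtColor(f['img'],cv2.COLOR_RGB2HSV)
for p in [(332,190),(279,190),(190,190),(400,260),(400,240),(190,182),(189,248)]: print(p,h[p[1],p[0]],C[p[1],p[0]].round(3))
for z,n in((.024,'collar/lid'),(.055,'box')):
  for b in blobs(f,pale(f),z): print(n,b[0],b[1].round(3),b[2].round(3),b[3].round(0))
E
```

```text
(332, 190) [ 24 110 229] [ 0.611 -0.09   0.02 ]
(279, 190) [ 22 117 220] [0.611 0.056 0.022]
(190, 190) [ 20 126 194] [0.607 0.296 0.055]
(400, 260) [  8 175 111] [ 0.417 -0.275  0.007]
(400, 240) [  9 180 123] [ 0.473 -0.279 -0.001]
(190, 182) [ 12  37 160] [0.629 0.296 0.055]
(189, 248) [ 11  35 162] [0.453 0.302 0.022]
collar/lid [290. 388.] [0.081 0.031] -1.207 [254. 105.]
collar/lid [340. 243.] [ 0.466 -0.108] 0.05 [88. 54.]
collar/lid [274. 237.] [0.479 0.07 ] -0.001 [87. 54.]
collar/lid [189. 200.] [0.579 0.301] 0.016 [84. 56.]
collar/lid [332. 189.] [ 0.613 -0.089] -0.241 [90. 54.]
collar/lid [270. 188.] [0.616 0.079] 0.216 [90. 54.]
collar/lid [388. 168.] [ 0.671 -0.246] -0.212 [90. 55.]
box [290. 388.] [0.088 0.031] -1.207 [248. 102.]
box [340. 243.] [ 0.464 -0.104] 0.05 [86. 53.]
box [274. 237.] [0.477 0.07 ] -0.001 [85. 53.]
box [189. 200.] [0.575 0.295] 0.016 [82. 54.]
box [332. 189.] [ 0.608 -0.086] -0.241 [88. 53.]
box [270. 188.] [0.611 0.079] 0.216 [88. 53.]
box [388. 168.] [ 0.665 -0.239] -0.212 [88. 54.]
```

```bash
cat >> h.py <<'E'
from scipy.spatial.transform import Rotation as Ro
def go(*targets):
    """print shifts/turns in move units from the pose as it stands"""
    s=bot.observe(); p=np.array(s['position']); R=Ro.from_euler('xyz',s['tool_rot'])
    print('now',p.round(4),np.array(s['tool_rot']).round(4),'w',round(s['grip_width'],4),'t',round(s['clock'],1),'F',np.round(s['force'],1))
    for x,y,z,yaw in targets:
        sh=R.inv().apply(np.array([x,y,z])-p)/.2
        T=Ro.from_euler('xyz',[np.pi,0,yaw])
        print((x,y,z,yaw),'->',sh.round(3),((R.inv()*T).as_rotvec()/(np.pi/2)).round(3))
E
python3 - <<'E'
from h import *
go((.3,-.45,.3,0),(.44,-.28,.3,0))
E
```

```text
now [ 0.1374 -0.6094  0.2199] [-3.1407e+00  1.0000e-04  2.2180e-01] w 0.0853 t 0.1 F [-0.1  0.4 -0. ]
(0.3, -0.45, 0.3, 0) -> [ 0.969 -0.599 -0.4  ] [-0.001  0.     0.141]
(0.44, -0.28, 0.3, 0) -> [ 1.838 -1.274 -0.399] [-0.001  0.     0.141]
```

```bash
python3 -m inch '[[0.3,-0.2,-0.2,0,0,0.05,1],[0.6,-0.4,-0.4,0,0,0.141,1],[0.97,-0.6,-0.4,0,0,0.141,1],[0.97,-0.6,-0.4,0,0,0.141,1],[0.97,-0.6,-0.4,0,0,0.141,1],[0.97,-0.6,-0.4,0,0,0.141,1]]'; python3 -m inch '[[0.7,-0.85,0,0,0,0,1],[0.7,-0.85,0,0,0,0,1],[0.7,-0.85,0,0,0,0,1],[0.7,-0.85,0,0,0,0,1],[0.7,-0.85,0,0,0,0,1],[0.7,-0.85,0,0,0,0,1],[0.7,-0.85,0,0,0,0,1]]'
python3 - <<'E'
from h import *
go((.44,-.28,.3,0))
f=grab('wrist','w0.png'); print(rays(f,[[280,210],[0,0],[559,419]]),f['vfov'])
E
```

```text
clock: 0.9
position: [0.3, -0.4501, 0.3003]
tool_rot: [-3.142, 0.0, 0.0]
force: [-0.4, 0.0, -0.1]
grip_width: 0.0852
finger_force: 0.0
clock: 1.78
position: [0.4394, -0.2812, 0.3003]
tool_rot: [3.141, 0.0, -0.002]
force: [0.6, -0.1, -0.3]
grip_width: 0.0854
finger_force: 0.0
now [ 0.4394 -0.2812  0.3003] [ 3.1415e+00  4.0000e-04 -2.1000e-03] w 0.0854 t 1.8 F [ 0.6 -0.1 -0.3]
(0.44, -0.28, 0.3, 0) -> [ 0.003 -0.006  0.001] [ 0.     0.    -0.001]
(array([ 0.51261154, -0.28063655,  0.45205063]), array([[-0.27385934,  0.00606536, -0.96185238],
       [ 0.34296953,  0.85830626, -1.14616917],
       [-0.88058693, -0.83522508, -0.78055254]])) 60.090386826098786
```

View pics/w0.png

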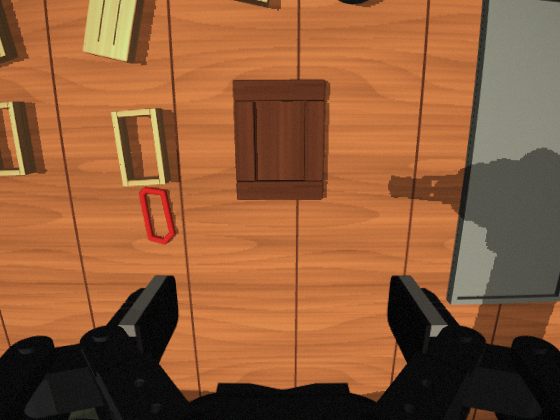

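The wrist view shows the cradle at (281,140), with its outer rim spanning columns 235–328 and rows 80–200. Collar 3 is at (140,148) and the lid at (112,25).

```bash
cat >> h.py <<'E'
def cradle(f):
    h=cv2.cvtColor(f['img'],cv2.COLOR_RGB2HSV); m=((h[...,2]<135)&(h[...,1]>90)&((h[...,0]<14)|(h[...,0]>170))).astype(np.uint8)
    m=cv2.morphologyEx(m,cv2.MORPH_OPEN,np.ones((7,7)))
    return [b for b in blobs(f,m,.012,500) if 130<b[3][0]<160 and 95<b[3][1]<125]
def show(bs):
    for b in bs: print(b[0],b[1].round(4),b[2].round(4),b[3].round(1))
E
python3 - <<'E'
from h import *
f=grab('wrist'); t=grab('top')
show(cradle(f)); show(cradle(t)); show(blobs(f,pale(f),.024,500))
C=cloud(f)
# rim points by height, pocket points
P=C[60:215,215:345]; m=(P[...,2]>.0085)&(P[...,2]<.02)
c=max(cv2.findContours(m.astype(np.uint8),0,1)[0],key=cv2.contourArea).reshape(-1,2)
r=rect(P[c[:,1],c[:,0]]);print('rim depth',r, np.median(P[m][:,2]))
inn=(~m).astype(np.uint8)
for c in cv2.findContours(inn,cv2.RETR_CCOMP,1)[0]:
    if cv2.contourArea(c)>800: c=c.reshape(-1,2)+[215,60]; print(c.mean(0),rect(onplane(f,c,.012)))
E
```

```text
[281. 139.] [ 0.4726 -0.2797] -0.0009 [141.7 112.1]
[400. 241.] [ 0.471  -0.2738] -0.0073 [140.2 107.5]
[138. 147.] [ 0.4675 -0.1102] 0.0521 [89.6 53.3]
[109.  25.] [ 0.6036 -0.0883] -0.2448 [65.6 52.1]
rim depth (array([ 0.47226099, -0.27702396]), np.float64(-0.0028539765821831153), array([142.57164001, 108.69289398])) 0.010209422409710317
[278.72893773 141.52747253] (array([ 0.47208972, -0.27659216]), np.float64(-0.001680987280058055), array([97.40920258, 63.89530563]))
[279.5 137. ] (array([ 0.47387402, -0.27724249]), np.float64(-0.0026888605945982746), array([183.28269958, 163.53138733]))
[278.91190476 139.18095238] (array([ 0.47247122, -0.27707709]), np.float64(-0.00188898016119321), array([144.00228882, 110.25914764]))
```

```bash
python3 -m inch '[[0.25,-1,0,0,0,0,1],[0.25,-1,0,0,0,0,1],[0.25,-1,0,0,0,0,1],[0.25,-1,0,0,0,0,1],[0.25,-1,0,0,0,0,1]]'; python3 -m inch '[[0,-1,0,0,0,0,1],[0,-1,0,0,0,0,1],[0,-1,0,0,0,0,1],[0,-1,0,0,0,0,1],[0,-1,0,0,0,0,1]]'; python3 - <<'E'
from h import *
f=grab('wrist','w1.png');go((.48,.295,.3,0)); show(blobs(f,pale(f),.024,500))
E
python3 -m inch '[[0,-0.85,0,0,0,0,1],[0,-0.85,0,0,0,0,1],[0,-0.85,0,0,0,0,1],[0,-0.85,0,0,0,0,1],[0,-0.85,0,0,0,0,1],[0,-0.85,0,0,0,0,1]]'; python3 - <<'E'
from h import *
f=grab('wrist','w2.png');go((.48,.295,.3,0)); show(blobs(f,pale(f),.055,500))
E
```

```text
clock: 2.55
position: [0.4904, -0.079, 0.3004]
tool_rot: [-3.141, -0.0, 0.002]
force: [-0.4, -0.3, 0.9]
grip_width: 0.0858
finger_force: 0.0
clock: 3.18
position: [0.4904, 0.1192, 0.3002]
tool_rot: [3.141, 0.0, -0.0]
force: [-0.7, -1.5, -0.3]
grip_width: 0.0852
finger_force: 0.0
now [0.4904 0.1183 0.3003] [ 3.1409e+00  3.0000e-04 -1.5000e-03] w 0.0852 t 3.2 F [-0.9  0.  -0.1]
(0.48, 0.295, 0.3, 0) -> [-0.054 -0.884  0.001] [ 0.     0.    -0.001]
[324. 177.] [0.482  0.0693] 0.0132 [89.  53.2]
[118.  93.] [0.5748 0.307 ] 0.0006 [87.4 58.2]
[466.  63.] [ 0.6146 -0.0889] -0.2454 [88.4 52.8]
[318.  56.] [0.6176 0.0791] 0.2163 [89.1 54.1]
clock: 3.98
position: [0.4909, 0.2881, 0.3005]
tool_rot: [3.141, -0.0, -0.002]
force: [0.4, -0.1, 0.2]
grip_width: 0.0853
finger_force: 0.0
now [0.4908 0.2884 0.3006] [ 3.1411e+00 -5.0000e-04 -2.0000e-03] w 0.0857 t 4.0 F [0.2 0.  0.2]
(0.48, 0.295, 0.3, 0) -> [-0.054 -0.033  0.003] [ 0.    -0.    -0.001]
[274.  92.] [0.5738 0.2942] 0.0004 [81.7 54.5]
[465.  60.] [0.6138 0.0951] 0.2095 [82.9 49.9]
[101.  13.] [0.6627 0.4737] 1.5131 [85.3 24.2]
```

View pics/w2.png

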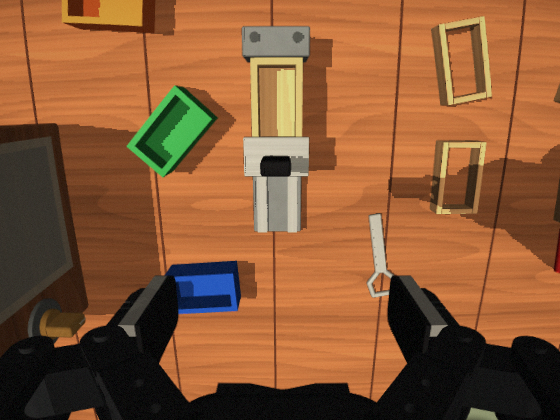

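The wrist view shows the box in the vise at (276,98), the fixed jaw at (276,42), and the black grip at (276,166). The green, blue and orange decoys stand clear of it, and the green one sits left of the jaw at (172,130).

```bash
cat >> h.py <<'E'
def grip(f,z=.105):
    h=f['img'].max(-1); m=(h<40); m[240:]=0
    m&=f['z_map']>.15
    C=cloud(f); m&=(C[...,2]>.09)&(C[...,2]<.12)
    p=np.argwhere(m)[:,::-1]; P=onplane(f,p,z); return rect(P),len(p),C[m].mean(0)
E
python3 - <<'E'
from h import *
f=grab('wrist'); print(grip(f)); C=cloud(f)
for n,(a,b) in dict(fixed=(.05,.0565),lip=(.061,.069)).items():
    m=(C[...,2]>a)&(C[...,2]<b); m[:,:220]=0; m[:,330:]=0; m[240:]=0
    if n=='fixed': m[50:]=0
    else: m[:130]=0
    print(n,rect(C[m]),m.sum())
E
```

```text
((array([0.52319666, 0.42224969]), np.float64(1.4562082282559485), array([284.53890991,  18.72123146])), 510, array([0.50852366, 0.29906816, 0.10224988]))
fixed (array([0.63373608, 0.29533206]), np.float64(1.5695708732192966), array([68.84889221, 23.08529091])) 1606
lip (array([0.51315381, 0.29528848]), np.float64(1.5672860141620633), array([70.3806076 , 41.00091171])) 1936
```

```bash
python3 -m inch '[[0.086,-0.034,0.3,0,0,-0.001,1],[0.086,-0.034,0.6,0,0,-0.001,1],[0.086,-0.034,0.8,0,0,-0.001,1],[0.086,-0.034,0.8,0,0,-0.001,1]]'; python3 -c "
from h import *
go((.508,.295,.092,0))"
```

```text
clock: 4.58
position: [0.5063, 0.2956, 0.1385]
tool_rot: [3.139, 0.004, 0.001]
force: [-0.2, 0.3, 1.1]
grip_width: 0.0853
finger_force: 0.0
now [0.5063 0.2956 0.1385] [3.1391e+00 3.7000e-03 1.5000e-03] w 0.0853 t 4.6 F [-0.2  0.3  1.1]
(0.508, 0.295, 0.092, 0) -> [0.009 0.002 0.232] [0.002 0.002 0.001]
```

Descend, grip, then pull 60 mm towards −x in small steps.

```bash
python3 -m inch '[[0.005,0,0.12,0,0,0,1],[0.005,0,0.23,0,0,0,1],[0.005,0,0.23,0,0,0,0.2],[0.005,0,0.23,0,0,0,0],[0.005,0,0.23,0,0,0,0],[0.005,0,0.23,0,0,0,0],[0.005,0,0.23,0,0,0,0],[0.005,0,0.23,0,0,0,0]]' 40; python3 -m inch '[[-0.03,0,0,0,0,0,0],[-0.06,0,0,0,0,0,0],[-0.1,0,0,0,0,0,0],[-0.14,0,0,0,0,0,0],[-0.18,0,0,0,0,0,0],[-0.22,0,0,0,0,0,0],[-0.25,0,0,0,0,0,0],[-0.27,0,0,0,0,0,0],[-0.28,0,0,0,0,0,0],[-0.28,0,0,0,0,0,0]]'; python3 -c "
from h import *
go((.448,.295,.092,0))"
```

```text
clock: 5.58
position: [0.5083, 0.2969, 0.0945]
tool_rot: [-3.142, -0.0, 0.002]
force: [0.4, 0.7, 0.5]
grip_width: -0.0003
finger_force: 0.0
clock: 6.82
position: [0.4523, 0.2968, 0.0944]
tool_rot: [3.142, -0.0, 0.002]
force: [-0.1, -0.2, 0.2]
grip_width: -0.0002
finger_force: 0.0
now [0.4523 0.2968 0.0944] [ 3.1416e+00 -0.0000e+00  1.9000e-03] w -0.0002 t 6.8 F [-0.1 -0.2  0.2]
(0.448, 0.295, 0.092, 0) -> [-0.022  0.009  0.012] [ 0.    -0.     0.001]
```

```bash
python3 - <<'E'
from h import *
f=grab('side','s1.png'); i=cv2.imread('pics/s1.png')[100:240,150:330]; cv2.imwrite('pics/s1c.png',cv2.resize(i,None,fx=4,fy=4))
E
```

```text
(no output)
```

View pics/s1c.png

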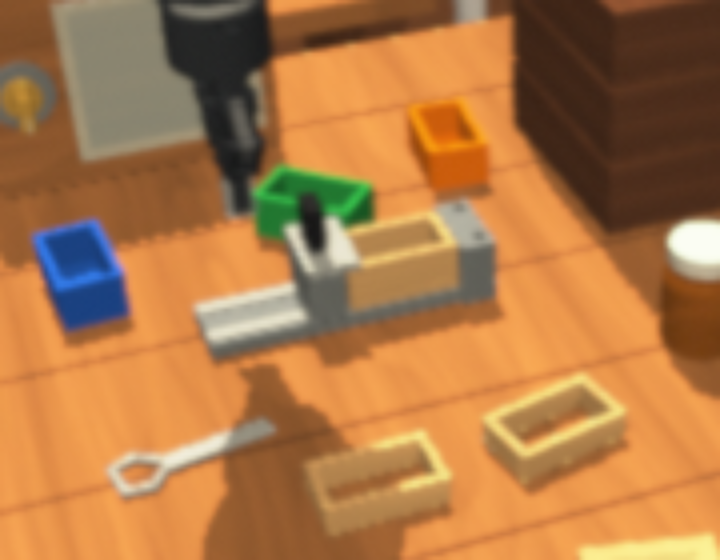

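The side view shows the jaw unmoved, with its black grip at crop (312,222). The gripper is behind it and closed on nothing, with its tip at crop (238,212). I'll check both against the depth data.

```bash
python3 - <<'E'
from h import *
f=grab('side'); C=cloud(f)
for n,(u,v) in dict(tip=(238,205),tip2=(238,195),gripblk=(312,222),gtop=(311,200),liptop=(335,240),boxnear=(400,285)).items():
    print(n,C[100+v//4,150+u//4].round(3))
h=f['img'].max(-1); m=(h<60)&(C[...,2]>.06)&(C[...,2]<.11); m[:, :220]=0; m[:,236:]=0;m[:145]=0;m[165:]=0
print(m.sum(),C[m].mean(0),C[m].min(0),C[m].max(0))
w=grab('wrist','w3.png'); C=cloud(w)
m=(C[...,2]>.075)&(C[...,2]<.12); m[:,:230]=0;m[:,330:]=0;print(np.argwhere(m).min(0),np.argwhere(m).max(0))
E
```

```text
tip [0.449 0.28  0.12 ]
tip2 [0.452 0.286 0.126]
gripblk [0.506 0.281 0.091]
gtop [0.507 0.291 0.103]
liptop [0.522 0.291 0.063]
boxnear [0.568 0.265 0.026]
54 [0.50466804 0.28346264 0.09076527] [0.50012852 0.27375695 0.07139528] [0.5120113  0.29978041 0.10639528]
[132 248] [286 325]
```

View pics/w3.png

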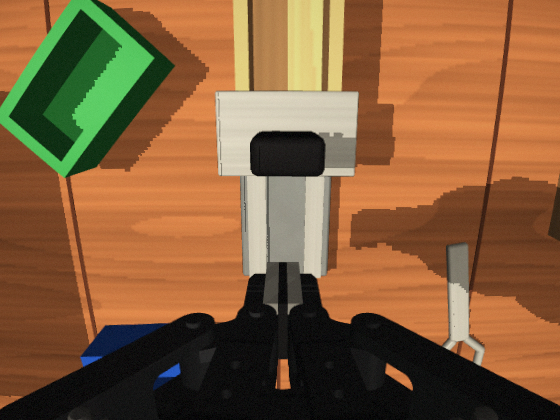

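The wrist view shows the black grip at (288,152) on the jaw plate. The closed fingers end at about (283,265), over the bed behind it. The side depth suggests the fingertips sit higher than I assumed, so I'll measure them.

```bash
python3 - <<'E'
from h import *
f=grab('side'); C=cloud(f)
m=(C[...,2]>.068)&(C[...,2]<.2)&(abs(C[...,0]-.452)<.03)&(abs(C[...,1]-.295)<.05)
p=C[m]; v,u=np.nonzero(m); o=np.argsort(p[:,2])[:12]
print(np.c_[u,v][o].tolist()); print(p[o].round(3).tolist())
w=grab('wrist'); C=cloud(w)
for r in (262,266,272,280,290): print(r,C[r,283].round(3),w['z_map'][r,283])
print(bot.observe()['position'])
E
```

```text
[[211, 153], [210, 154], [212, 153], [209, 154], [213, 153], [208, 154], [208, 153], [214, 152], [207, 153], [214, 151], [206, 151], [210, 153]]
[[0.457, 0.294, 0.103], [0.453, 0.289, 0.103], [0.46, 0.291, 0.104], [0.45, 0.288, 0.104], [0.462, 0.289, 0.104], [0.447, 0.288, 0.105], [0.448, 0.29, 0.107], [0.465, 0.288, 0.108], [0.444, 0.289, 0.108], [0.466, 0.291, 0.109], [0.444, 0.3, 0.109], [0.452, 0.282, 0.111]]
262 [0.464 0.297 0.108] 0.15056422
266 [0.464 0.297 0.112] 0.1462469
272 [0.464 0.297 0.117] 0.14102615
280 [0.464 0.297 0.123] 0.13544174
290 [0.464 0.297 0.132] 0.1275598
[0.45244212 0.29673174 0.09436295]
```

```bash
python3 -m inch '[[0,0,-0.2,0,0,0,1],[0,0,-0.2,0,0,0,1],[0.15,0,-0.2,0,0,0,1],[0.27,0.005,-0.2,0,0,0,1],[0.27,0.005,-0.2,0,0,0,1],[0.27,0.005,-0.1,0,0,0,1],[0.27,0.005,0,0,0,0,1],[0.27,0.005,0.06,0,0,0,1],[0.27,0.005,0.12,0,0,0,1],[0.27,0.005,0.12,0,0,0,1]]' 40; python3 - <<'E'
from h import *
go((.506,.295,.07,0))
f=grab('side'); C=cloud(f)
m=(C[...,2]>.066)&(C[...,2]<.2)&(abs(C[...,0]-.506)<.03)&(C[...,1]<.26)&(C[...,1]>.2)
p=C[m]; print(p[np.argsort(p[:,2])[:5]].round(3).tolist())
E
```

```text
clock: 8.32
position: [0.5059, 0.2958, 0.0698]
tool_rot: [3.141, 0.001, 0.002]
force: [-0.3, 0.3, -0.0]
grip_width: 0.0853
finger_force: 0.0
now [0.5059 0.2958 0.0698] [3.141e+00 1.000e-03 2.000e-03] w 0.0853 t 8.3 F [-0.3  0.3 -0. ]
(0.506, 0.295, 0.07, 0) -> [ 0.001  0.004 -0.001] [0.    0.001 0.001]
[[0.502, 0.247, 0.091], [0.499, 0.247, 0.092], [0.508, 0.247, 0.093], [0.513, 0.243, 0.094], [0.496, 0.248, 0.095]]
```

Measured: the fingertips sit about 10 mm (shut) to 22 mm (open) above the reported TCP height. I'll allow for that from here on.

```bash
python3 -m inch '[[0,0.004,0.045,0,0,0,1],[0,0.004,0.045,0,0,0,0.2],[0,0.004,0.045,0,0,0,0],[0,0.004,0.045,0,0,0,0],[0,0.004,0.045,0,0,0,0],[0,0.004,0.045,0,0,0,0],[0,0.004,0.045,0,0,0,0]]' 40; python3 -m inch '[[-0.03,0,0,0,0,0,0],[-0.06,0,0,0,0,0,0],[-0.1,0,0,0,0,0,0],[-0.14,0,0,0,0,0,0],[-0.18,0,0,0,0,0,0],[-0.22,0,0,0,0,0,0],[-0.25,0,0,0,0,0,0],[-0.27,0,0,0,0,0,0],[-0.28,0,0,0,0,0,0],[-0.28,0,0,0,0,0,0]]'
```

```text
clock: 9.25
position: [0.5065, 0.295, 0.0617]
tool_rot: [-3.142, -0.0, 0.002]
force: [-0.6, -1.1, 6.0]
grip_width: 0.0293
finger_force: 40.1
clock: 10.5
position: [0.45, 0.2951, 0.0617]
tool_rot: [-3.141, -0.0, 0.002]
force: [0.4, -1.9, 8.1]
grip_width: 0.029
finger_force: 41.1
```

```bash
python3 -m inch '[[-0.01,0,0,0,0,0,0],[-0.02,0,0,0,0,0,0],[-0.025,0,0,0,0,0,0],[-0.03,0,0,0,0,0,0],[-0.03,0,0,0,0,0,0]]'
```

```text
clock: 11.12
position: [0.4482, 0.2952, 0.0618]
tool_rot: [-3.139, -0.006, 0.0]
force: [31.2, 1.1, -16.1]
grip_width: 0.0293
finger_force: 41.4
```

```bash
python3 -m inch '[[0.02,0,0,0,0,0,0],[0.02,0,0,0,0,0,1],[0.02,0,0,0,0,0,1],[0.02,0,0,0,0,0,1],[0.02,0,-0.3,0,0,0,1],[0.02,0,-0.6,0,0,0,1],[0.3,0,-0.7,0,0,0,1],[0.3,0,-0.7,0,0,0,1],[0.3,0,-0.7,0,0,0,1]]'; python3 - <<'E'
from h import *
f=grab('wrist','w4.png'); show(blobs(f,pale(f),.055,800)); go((.568,.295,.2,0),(.568,.295,.015,0))
C=cloud(f); m=(C[...,2]>.05)&(C[...,2]<.06)&pale(f)&(abs(C[...,1]-.295)<.05); print(rect(C[m]),np.median(C[m][:,2]))
E
```

```text
clock: 12.25
position: [0.5038, 0.295, 0.2009]
tool_rot: [3.141, 0.001, 0.002]
force: [-0.8, 0.1, -0.8]
grip_width: 0.0852
finger_force: 0.0
[284. 114.] [0.5697 0.2944] 0.0016 [89.7 54. ]
[524.  63.] [0.6137 0.1005] 0.2156 [80.6 48.4]
[56.  7.] [0.656  0.4723] 1.499 [84.2 11.1]
now [0.5034 0.2951 0.2008] [3.1411e+00 1.3000e-03 2.4000e-03] w 0.0857 t 12.3 F [-0.1  0.4  0.4]
(0.568, 0.295, 0.2, 0) -> [0.323 0.001 0.003] [0.    0.001 0.002]
(0.568, 0.295, 0.015, 0) -> [0.324 0.001 0.928] [0.    0.001 0.002]
(array([0.57004321, 0.29447437]), np.float64(0.002447089260105839), array([90.09398651, 54.30185318])) 0.05329899962808202
```

View pics/w4.png

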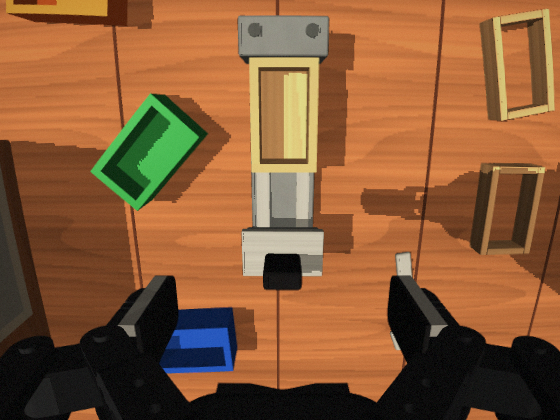

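The box is now free: 89.7 × 54 mm at (0.570, 0.294), image centre (284,114), and the jaw is at its stop. The nearest corner of the green box, at (207,133), is close to the finger path, so I'll narrow the opening.

```bash
python3 -m inch '[[0.2,0.003,0.1,0,0,0.002,0.82],[0.333,0.003,0.2,0,0,0.002,0.82],[0.333,0.003,0.3,0,0,0.002,0.82],[0.333,0.003,0.5,0,0,0.002,0.82],[0.333,0.003,0.5,0,0,0.002,0.82],[0.333,0.003,0.65,0,0,0.002,0.82],[0.333,0.003,0.75,0,0,0.002,0.82],[0.333,0.003,0.85,0,0,0.002,0.82],[0.333,0.003,0.93,0,0,0.002,0.82],[0.333,0.003,0.95,0,0,0.002,0.82],[0.333,0.003,0.95,0,0,0.002,0.82]]'; python3 - <<'E'
from h import *
go((.57,.2944,.01,0))
f=grab('side'); C=cloud(f)
m=(C[...,2]>.005)&(C[...,2]<.1)&(abs(C[...,0]-.57)<.015)&(C[...,1]<.262)&(C[...,1]>.22)&(f['img'].max(-1)<110)
p=C[m]; print(p[np.argsort(p[:,2])[:5]].round(3).tolist())
E
```

```text
clock: 13.68
position: [0.571, 0.2947, 0.0115]
tool_rot: [-3.142, -0.0, -0.001]
force: [-0.3, -0.3, -0.5]
grip_width: 0.0701
finger_force: 0.0
now [0.571  0.2947 0.0115] [-3.1415e+00 -0.0000e+00 -1.4000e-03] w 0.0701 t 13.7 F [-0.3 -0.3 -0.5]
(0.57, 0.2944, 0.01, 0) -> [-0.005  0.001  0.008] [-0.    -0.    -0.001]
[[0.582, 0.261, 0.006], [0.558, 0.261, 0.008], [0.572, 0.247, 0.036], [0.579, 0.248, 0.037], [0.574, 0.244, 0.038]]
```

```bash
python3 -m inch '[[-0.003,0,0.02,0,0,0,0.82],[-0.003,0,0.02,0,0,0,0.4],[-0.003,0,0.02,0,0,0,0.3],[-0.003,0,0.02,0,0,0,0.3],[-0.003,0,0.02,0,0,0,0.3],[-0.003,0,0.02,0,0,0,0.3]]' 60;  python3 -m inch '[[0,0,-0.03,0,0,0,0.3],[0,0,-0.07,0,0,0,0.3],[0,0,-0.12,0,0,0,0.3],[0,0,-0.2,0,0,0,0.3],[0,0,-0.4,0,0,0,0.3],[0,0,-0.6,0,0,0,0.3],[0,0,-0.8,0,0,0,0.3],[0,0,-0.8,0,0,0,0.3],[0,0,-0.8,0,0,0,0.3]]'; python3 -c "
from h import *
go((.4723,-.277,.17,-.003))"
```

```text
clock: 14.48
position: [0.5704, 0.2947, 0.0076]
tool_rot: [-3.141, -0.0, -0.001]
force: [-1.7, -0.3, 5.1]
grip_width: 0.0533
finger_force: 63.3
clock: 15.6
position: [0.5701, 0.2944, 0.1675]
tool_rot: [3.141, 0.0, -0.001]
force: [0.6, 0.2, -1.3]
grip_width: 0.0532
finger_force: 63.1
now [0.5701 0.2944 0.1675] [ 3.1415e+00  0.0000e+00 -1.3000e-03] w 0.0532 t 15.6 F [ 0.6  0.2 -1.3]
(0.4723, -0.277, 0.17, -0.003) -> [-0.485  2.858 -0.012] [0.    0.    0.001]
```

```bash
python3 -m inch '[[-0.12,0.3,0,0,0,0,0.3],[-0.24,0.6,0,0,0,0,0.3],[-0.35,0.95,0,0,0,0,0.3],[-0.35,0.95,0,0,0,0,0.3],[-0.35,0.95,0,0,0,0,0.3]]'; python3 -m inch '[[-0.12,0.3,0,0,0,0,0.3],[-0.24,0.6,0,0,0,0,0.3],[-0.35,0.95,0,0,0,0,0.3],[-0.35,0.95,0,0,0,0,0.3],[-0.35,0.95,0,0,0,0,0.3]]'; python3 -m inch '[[-0.12,0.3,0,0,0,0,0.3],[-0.24,0.6,0,0,0,0,0.3],[-0.35,0.95,0,0,0,0,0.3],[-0.35,0.95,0,0,0,0,0.3],[-0.35,0.95,0,0,0,0,0.3],[-0.35,0.95,0,0,0,0,0.3]]'; cat >> h.py <<'E'
def cradle_d(f):
    C=cloud(f); g=(abs(C[...,0]-.472)<.09)&(abs(C[...,1]+.277)<.07)
    m=((C[...,2]>.0075)&(C[...,2]<.03)&g).astype(np.uint8)
    cs,hi=cv2.findContours(m,cv2.RETR_CCOMP,cv2.CHAIN_APPROX_NONE)
    for c,k in zip(cs,hi[0]):
        if cv2.contourArea(c)>1200:
            print('hole' if k[3]>=0 else 'outer',rect(onplane(f,c.reshape(-1,2),.012)))
E
python3 - <<'E'
from h import *
go((.4723,-.277,.17,-.003))
f=grab('wrist','w5.png'); cradle_d(f); show(cradle(f))
E
```

```text
clock: 16.23
position: [0.4998, 0.104, 0.167]
tool_rot: [3.141, 0.001, -0.003]
force: [-0.7, 0.7, -1.1]
grip_width: 0.0535
finger_force: 63.4
clock: 16.85
position: [0.4304, -0.0848, 0.1672]
tool_rot: [-3.141, 0.0, -0.002]
force: [0.0, 0.5, -0.8]
grip_width: 0.0536
finger_force: 63.6
clock: 17.6
position: [0.3609, -0.2733, 0.1672]
tool_rot: [-3.141, -0.0, 0.002]
force: [0.7, 0.3, -0.8]
grip_width: 0.0534
finger_force: 63.7
now [ 0.3609 -0.2733  0.1672] [-3.1409e+00 -1.0000e-04  1.7000e-03] w 0.0534 t 17.6 F [ 0.7  0.3 -0.8]
(0.4723, -0.277, 0.17, -0.003) -> [ 0.557  0.019 -0.014] [-0.    -0.     0.003]
outer (array([ 0.45822787, -0.27691699]), np.float64(0.0027110907076195456), array([114.74746704, 107.46846771]))
```

View pics/w5.png

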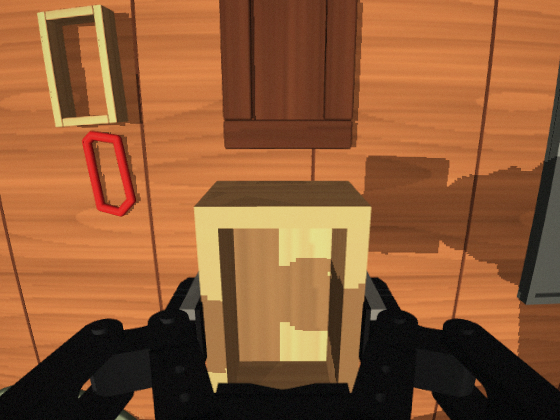

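The held box is level, with its front top edge at row 207, columns 196–370. The cradle's near edge is at row 148, and the depth puts its centre at (0.4727, −0.277).

```bash
python3 - <<'E'
from h import *
f=grab('wrist'); P=onplane(f,[[196,207],[370,207]],.2147); print(P, P[:,1].mean(), P[:,0]-.045)
go((.473,-.277,.17,-.002),(.473,-.277,.02,-.002),(.473,-.277,-.0035,-.002))
E
```

```text
[[ 0.40512359 -0.24686603  0.2147    ]
 [ 0.40517799 -0.29901201  0.2147    ]] -0.27293901929193776 [0.36012359 0.36017799]
now [ 0.3606 -0.2737  0.1674] [-3.1412e+00 -1.0000e-04  1.4000e-03] w 0.0533 t 17.7 F [-0.4  0.  -0.8]
(0.473, -0.277, 0.17, -0.002) -> [ 0.562  0.017 -0.013] [-0.    -0.     0.002]
(0.473, -0.277, 0.02, -0.002) -> [0.562 0.018 0.737] [-0.    -0.     0.002]
(0.473, -0.277, -0.0035, -0.002) -> [0.562 0.018 0.854] [-0.    -0.     0.002]
```

```bash
python3 -m inch '[[0.3,0.01,0,0,0,0.002,0.3],[0.562,0.02,0,0,0,0.002,0.3],[0.562,0.02,0.2,0,0,0.002,0.3],[0.562,0.02,0.4,0,0,0.002,0.3],[0.562,0.02,0.6,0,0,0.002,0.3],[0.562,0.02,0.7,0,0,0.002,0.3],[0.562,0.02,0.75,0,0,0.002,0.3],[0.562,0.02,0.78,0,0,0.002,0.3],[0.562,0.02,0.78,0,0,0.002,0.3]]'; python3 -m inch '[[0,0,0.015,0,0,0,0.3],[0,0,0.03,0,0,0,0.3],[0,0,0.04,0,0,0,0.3],[0,0,0.05,0,0,0,0.3],[0,0,0.05,0,0,0,0.3]]'
```

```text
clock: 18.82
position: [0.4723, -0.2792, 0.0117]
tool_rot: [3.141, -0.0, -0.004]
force: [-0.8, 0.0, -0.9]
grip_width: 0.0534
finger_force: 63.7
clock: 19.45
position: [0.4719, -0.2792, 0.0012]
tool_rot: [-3.141, 0.0, -0.004]
force: [-1.0, -0.5, -1.9]
grip_width: 0.0529
finger_force: 63.7
```

```bash
python3 -m inch '[[0.004,-0.007,0,0,0,0,0.3],[0.004,-0.007,0.01,0,0,0,0.3],[0.004,-0.007,0.02,0,0,0,0.3],[0.004,-0.007,0.025,0,0,0,0.3],[0.004,-0.007,0.03,0,0,0,0.3],[0.004,-0.007,0.03,0,0,0,0.3]]'
```

```text
clock: 20.2
position: [0.4729, -0.2779, -0.0028]
tool_rot: [3.141, -0.0, -0.005]
force: [-11.5, 7.0, 47.2]
grip_width: 0.0529
finger_force: 91.1
```

```bash
python3 -m inch '[[0,0,-0.008,0,0,0,0.3],[0,0,-0.012,0,0,0,0.75],[0,0,-0.012,0,0,0,0.8],[0,0,-0.012,0,0,0,0.85],[0,0,-0.05,0,0,0,0.9],[0,0,-0.2,0,0,0,0.9],[0,0,-0.4,0,0,0,0.9],[0,0,-0.7,0,0,0,0.9],[-0.3,0,-0.85,0,0,0,1],[-0.35,0,-0.85,0,0,0,1],[-0.35,0,-0.85,0,0,0,1]]'; python3 - <<'E'
from h import *
f=grab('wrist','w6.png'); show(blobs(f,pale(f),.044,500)); go((.41,-.09,.2,0))
C=cloud(f); m=(C[...,2]>.035)&(C[...,2]<.055)&pale(f)&(abs(C[...,1]+.277)<.06); print(rect(C[m]),[np.median(C[m][:,2][(C[m][:,0]>.5)==k]) for k in (0,1)], np.median(C[m][:,2]))
show(cradle(f)); cradle_d(f)
E
```

```text
clock: 21.58
position: [0.4024, -0.2778, 0.166]
tool_rot: [3.141, -0.001, -0.005]
force: [2.1, -0.3, 0.3]
grip_width: 0.0853
finger_force: 0.0
[ 76. 118.] [ 0.4678 -0.1217] 0.0499 [82.8 49.4]
[282. 109.] [ 0.4723 -0.2775] 0.0022 [89.3 54. ]
now [ 0.4032 -0.2776  0.1655] [ 3.1415e+00 -5.0000e-04 -4.5000e-03] w 0.0851 t 21.6 F [ 1.5 -0.4 -0.4]
(0.41, -0.09, 0.2, 0) -> [ 0.03  -0.938 -0.173] [ 0.    -0.    -0.003]
(array([ 0.47238699, -0.2775498 ]), np.float64(-8.562062904626799e-05), array([90.12908936, 54.38811111])) [np.float64(0.04223045341875656), np.float64(0.042329197418189385)] 0.04225619230322397
[284. 105.] [ 0.4724 -0.2791] -0.0022 [142.4 111.3]
outer (array([ 0.47229755, -0.27753326]), np.float64(0.002763766161446135), array([81.41137695, 42.76493454]))
outer (array([ 0.47234778, -0.27699396]), np.float64(-0.0014329138245168238), array([142.26472473, 107.46704865]))
hole (array([ 0.4723808 , -0.27726804]), np.float64(-0.001733052079369024), array([101.98196411,  62.6113739 ]))
```

View pics/w6.png

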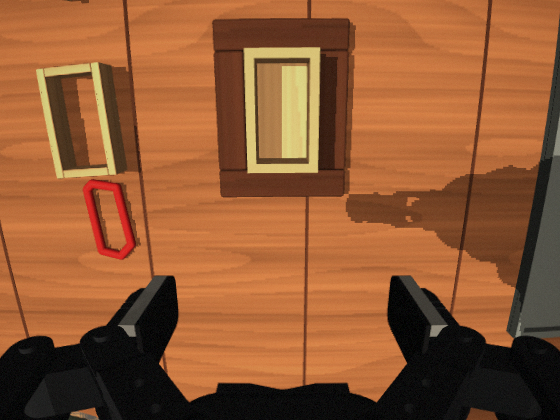

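The box sits level and centred in the pocket at (282,109), and collar 3 is at (80,120). Next I'll pick the collars.

```bash
cat >> h.py <<'E'
def near(f,x,y,z=.024):
    "best blob near x,y : print, and compute moves to grasp hover and grasp"
    C=cloud(f); b=min(blobs(f,pale(f),z,500),key=lambda b:np.hypot(*(b[1]-[x,y]))); show([b])
    m=pale(f)&(abs(C[...,2]-z)<.006)&(np.hypot(C[...,0]-b[1][0],C[...,1]-b[1][1])<.06); r=rect(C[m]); print('depth',r,np.median(C[m][:,2]))
    c,a=b[1],b[2]; go((c[0],c[1],.12,a),(c[0],c[1],-.01,a))
E
python3 -m inch '[[0,-0.4,-0.17,0,0,0,1],[0,-0.84,-0.17,0,0,0,1],[0,-0.84,-0.17,0,0,0,1],[0,-0.84,-0.17,0,0,-0.003,1],[0,-0.84,-0.17,0,0,-0.003,1]]'; python3 -c "
from h import *
near(grab('wrist'),.468,-.11)"
```

```text
clock: 22.25
position: [0.4041, -0.1095, 0.199]
tool_rot: [-3.141, 0.001, 0.001]
force: [-0.2, -0.4, 0.2]
grip_width: 0.0855
finger_force: 0.0
[282. 118.] [ 0.4673 -0.109 ] 0.048 [88.7 53.4]
depth (array([ 0.46723834, -0.10918948]), np.float64(0.053359674006126845), array([89.53674316, 53.66490173])) 0.02228228481163802
now [ 0.4039 -0.11    0.199 ] [-3.1414e+00  7.0000e-04 -1.0000e-04] w 0.0854 t 22.3 F [ 0.6 -0.3  0.3]
(np.float64(0.46727484130859376), np.float64(-0.10898469543457032), 0.12, np.float64(0.04797886105335181)) -> [ 0.317 -0.005  0.395] [-0.     0.    -0.031]
(np.float64(0.46727484130859376), np.float64(-0.10898469543457032), -0.01, np.float64(0.04797886105335181)) -> [ 0.318 -0.005  1.045] [-0.     0.    -0.031]
```

```bash
python3 -m inch '[[0.2,-0.005,0,0,0,-0.032,1],[0.317,-0.005,0.2,0,0,-0.032,1],[0.317,-0.005,0.45,0,0,-0.032,1],[0.317,-0.005,0.7,0,0,-0.032,1],[0.317,-0.005,0.85,0,0,-0.032,1],[0.317,-0.005,0.93,0,0,-0.032,1],[0.317,-0.005,0.98,0,0,-0.032,1],[0.317,-0.005,1,0,0,-0.032,1],[0.317,-0.005,1,0,0,-0.032,1]]'; python3 -m inch '[[0,0,0.025,0,0,0,1],[0,0,0.045,0,0,0,1],[0,0,0.045,0,0,0,0.6],[0,0,0.045,0,0,0,0.4],[0,0,0.045,0,0,0,0.4],[0,0,0.045,0,0,0,0.4],[0,0,0.045,0,0,0,0.4]]' 40; python3 -c "
from h import *
go((.4727,-.2778,.16,0))"
```

```text
clock: 23.42
position: [0.4673, -0.1087, -0.0001]
tool_rot: [3.141, -0.001, 0.05]
force: [0.1, 0.2, 0.2]
grip_width: 0.0854
finger_force: 0.0
clock: 24.3
position: [0.4669, -0.1085, -0.0094]
tool_rot: [3.142, -0.0, 0.051]
force: [-1.6, 0.9, 5.4]
grip_width: 0.0534
finger_force: 42.2
now [ 0.4669 -0.1085 -0.0094] [ 3.1416e+00 -1.0000e-04  5.0600e-02] w 0.0534 t 24.3 F [-1.6  0.9  5.4]
(0.4727, -0.2778, 0.16, 0) -> [-0.014  0.847 -0.847] [ 0.    -0.     0.032]
```

```bash
python3 -m inch '[[0,0,-0.1,0,0,0,0.4],[0,0,-0.3,0,0,0,0.4],[0,0,-0.55,0,0,0,0.4],[-0.015,0.3,-0.55,0,0,0.032,0.4],[-0.015,0.6,-0.55,0,0,0.032,0.4],[-0.015,0.845,-0.55,0,0,0.032,0.4],[-0.015,0.845,-0.55,0,0,0.032,0.4],[-0.015,0.845,-0.55,0,0,0.032,0.4],[-0.015,0.845,-0.55,0,0,0.032,0.4]]'; python3 -c "
from h import *
go((.472,-.2776,.0346,0))"
```

```text
clock: 25.42
position: [0.4727, -0.2763, 0.1004]
tool_rot: [-3.141, 0.0, 0.002]
force: [-0.4, -0.8, -0.6]
grip_width: 0.0531
finger_force: 42.3
now [ 0.4727 -0.2763  0.1004] [-3.1412e+00  0.0000e+00  1.8000e-03] w 0.0531 t 25.4 F [-0.4 -0.8 -0.6]
(0.472, -0.2776, 0.0346, 0) -> [-0.003  0.006  0.329] [-0.     0.     0.001]
```

```bash
python3 -m inch '[[-0.003,0.006,0.15,0,0,0.001,0.4],[-0.003,0.006,0.25,0,0,0.001,0.4],[-0.003,0.006,0.29,0,0,0.001,0.4],[-0.003,0.006,0.31,0,0,0.001,0.4],[-0.003,0.006,0.325,0,0,0.001,0.4],[-0.003,0.006,0.33,0,0,0.001,0.4],[-0.003,0.006,0.33,0,0,0.001,0.4]]'
```

```text
clock: 26.3
position: [0.472, -0.2788, 0.0347]
tool_rot: [3.141, -0.0, -0.001]
force: [-0.2, 1.1, -0.6]
grip_width: 0.0531
finger_force: 42.4
```

```bash
python3 -m inch '[[0,-0.004,0.005,0,0,0,0.4],[0,-0.004,0.008,0,0,0,0.4],[0,-0.004,0.008,0,0,0,0.4]]'; python3 -m inch '[[0,0,0,0,0,0,0.6],[0,0,0,0,0,0,0.9],[0,0,0,0,0,0,0.9],[0,0,-0.1,0,0,0,1],[0,0,-0.4,0,0,0,1],[-0.35,0,-0.8,0,0,0,1],[-0.35,0,-0.8,0,0,0,1],[-0.35,0,-0.8,0,0,0,1],[-0.35,0,-0.8,0,0,0,1]]'; cat >> h.py <<'E'
def stack(f,z):
    "rect of the stack's top at height z"
    C=cloud(f); b=min(blobs(f,pale(f),z,500),key=lambda b:np.hypot(*(b[1]-[.4724,-.2776]))); show([b])
    m=pale(f)&(abs(C[...,2]-z)<.008)&(np.hypot(C[...,0]-.472,C[...,1]+.277)<.07); r=rect(C[m]); P=C[m]; k=P[:,0]>.472
    print('stack',r[0].round(4),r[1].round(4),r[2].round(1),'z',[round(float(np.median(P[j,2])),4) for j in(k,~k,P[:,1]>-.277,P[:,1]<-.277)])
E
python3 -c "
from h import *
stack(grab('wrist'),.068); go((.41,.07,.2,0))"
```

```text
clock: 26.68
position: [0.4721, -0.2788, 0.0346]
tool_rot: [3.14, -0.001, -0.002]
force: [-8.8, 1.3, 32.9]
grip_width: 0.0526
finger_force: 46.4
clock: 27.8
position: [0.4022, -0.2777, 0.1925]
tool_rot: [-3.141, -0.0, -0.001]
force: [0.8, -0.4, -0.3]
grip_width: 0.0858
finger_force: 0.0
[284. 110.] [ 0.4723 -0.2783] 0.0039 [88.8 53.3]
stack [ 0.4724 -0.2782] -0.0032 [89.1 53.7] z [0.0663, 0.0663, 0.0662, 0.0663]
now [ 0.4022 -0.2775  0.192 ] [-3.1409e+00  6.0000e-04 -8.0000e-04] w 0.0855 t 27.9 F [0.2 0.8 0. ]
(0.41, 0.07, 0.2, 0) -> [ 0.038 -1.737 -0.039] [-0.     0.    -0.001]
```

```bash
python3 -m inch '[[0.03,-0.3,-0.04,0,0,0,1],[0.03,-0.6,-0.04,0,0,0,1],[0.03,-0.87,-0.04,0,0,0,1],[0.03,-0.87,-0.04,0,0,0,1]]'; python3 -m inch '[[0.03,-0.3,0,0,0,0,1],[0.03,-0.6,0,0,0,0,1],[0.03,-0.87,0,0,0,0,1],[0.03,-0.87,0,0,0,0,1],[0.03,-0.87,0,0,0,0,1]]'; python3 -c "
from h import *
near(grab('wrist'),.482,.069)"
```

```text
clock: 28.35
position: [0.4084, -0.1, 0.2001]
tool_rot: [-3.14, 0.001, 0.005]
force: [1.1, -0.8, 0.1]
grip_width: 0.0852
finger_force: 0.0
clock: 28.98
position: [0.4143, 0.0698, 0.2001]
tool_rot: [3.141, 0.001, -0.001]
force: [-0.5, 0.2, 0.6]
grip_width: 0.0854
finger_force: 0.0
[283. 113.] [0.4817 0.0694] 0.0079 [88.8 53.3]
depth (array([0.48163672, 0.06956062]), np.float64(0.01806178113653978), array([89.34016418, 53.13537979])) 0.02221062148478531
now [0.4144 0.0693 0.2002] [ 3.1414e+00  1.3000e-03 -2.4000e-03] w 0.0851 t 29.0 F [ 1.2 -0.6  0.6]
(np.float64(0.4817355041503906), np.float64(0.06943949890136719), 0.12, np.float64(0.007916218772382022)) -> [ 0.337 -0.002  0.401] [ 0.     0.001 -0.007]
(np.float64(0.4817355041503906), np.float64(0.06943949890136719), -0.01, np.float64(0.007916218772382022)) -> [ 0.338 -0.002  1.051] [ 0.     0.001 -0.007]
```

```bash
python3 -m inch '[[0.2,-0.001,0,0,0,-0.008,0.9],[0.337,-0.001,0.2,0,0,-0.008,0.9],[0.337,-0.001,0.45,0,0,-0.008,0.9],[0.337,-0.001,0.7,0,0,-0.008,0.9],[0.337,-0.001,0.85,0,0,-0.008,0.9],[0.337,-0.001,0.93,0,0,-0.008,0.9],[0.337,-0.001,0.98,0,0,-0.008,0.9],[0.337,-0.001,1,0,0,-0.008,0.9],[0.337,-0.001,1,0,0,-0.008,0.9]]'; python3 -m inch '[[0,0,0.025,0,0,0,0.9],[0,0,0.048,0,0,0,0.9],[0,0,0.048,0,0,0,0.6],[0,0,0.048,0,0,0,0.4],[0,0,0.048,0,0,0,0.4],[0,0,0.048,0,0,0,0.4],[0,0,0.048,0,0,0,0.4]]' 40; python3 -m inch '[[0,0,-0.1,0,0,0,0.4],[0,0,-0.3,0,0,0,0.4],[0,0,-0.65,0,0,0,0.4],[0,0.3,-0.65,0,0,0.008,0.4],[0,0.6,-0.65,0,0,0.008,0.4],[0,0.9,-0.65,0,0,0.008,0.4],[0,0.9,-0.65,0,0,0.008,0.4],[0,0.9,-0.65,0,0,0.008,0.4]]'; python3 -c "
from h import *
go((.472,-.2778,.12,0))"
```

```text
clock: 30.15
position: [0.4821, 0.0703, 0.0013]
tool_rot: [-3.141, -0.001, 0.011]
force: [0.9, 0.3, 0.2]
grip_width: 0.0766
finger_force: 0.0
clock: 31.02
position: [0.4818, 0.0704, -0.0087]
tool_rot: [-3.142, -0.0, 0.011]
force: [-1.4, 0.1, 4.6]
grip_width: 0.053
finger_force: 42.5
clock: 32.02
position: [0.4837, -0.1094, 0.1211]
tool_rot: [-3.141, 0.0, -0.002]
force: [0.2, 0.0, -0.5]
grip_width: 0.0533
finger_force: 42.3
now [ 0.4837 -0.1094  0.1211] [-3.1412e+00  1.0000e-04 -1.7000e-03] w 0.0533 t 32.0 F [ 0.2  0.  -0.5]
(0.472, -0.2778, 0.12, 0) -> [-0.057  0.842  0.005] [-0.     0.    -0.001]
```

```bash
python3 -m inch '[[-0.02,0.3,0,0,0,0,0.4],[-0.04,0.6,0,0,0,0,0.4],[-0.057,0.842,0,0,0,-0.001,0.4],[-0.057,0.842,0,0,0,-0.001,0.4],[-0.057,0.842,0,0,0,-0.001,0.4],[-0.057,0.842,0.1,0,0,-0.001,0.4],[-0.057,0.842,0.2,0,0,-0.001,0.4],[-0.057,0.842,0.25,0,0,-0.001,0.4],[-0.057,0.842,0.28,0,0,-0.001,0.4],[-0.057,0.842,0.295,0,0,-0.001,0.4],[-0.057,0.842,0.295,0,0,-0.001,0.4]]'; python3 -c "
from h import *
go((.472,-.2780,.0593,0))"
```

```text
clock: 33.4
position: [0.4723, -0.278, 0.0624]
tool_rot: [3.141, -0.0, 0.0]
force: [-0.1, 0.1, -0.5]
grip_width: 0.0533
finger_force: 42.4
now [ 0.4723 -0.278   0.0624] [ 3.1415e+00 -3.0000e-04  3.0000e-04] w 0.0533 t 33.4 F [-0.1  0.1 -0.5]
(0.472, -0.278, 0.0593, 0) -> [-0.001 -0.     0.016] [ 0. -0.  0.]
```

```bash
python3 -m inch '[[0,0,0.008,0,0,0,0.4],[0,0,0.015,0,0,0,0.4],[0,0,0.018,0,0,0,0.4],[0,0,0.018,0,0,0,0.4]]'; python3 -m inch '[[0,0,0,0,0,0,0.6],[0,0,0,0,0,0,0.9],[0,0,0,0,0,0,0.9],[0,0,-0.1,0,0,0,1],[0,0,-0.4,0,0,0,1],[-0.35,0,-0.7,0,0,0,1],[-0.35,0,-0.7,0,0,0,1],[-0.35,0,-0.7,0,0,0,1]]'; python3 -c "
from h import *
f=grab('wrist');stack(f,.092); go((.55,.079,.2,.216),(.6,-.246,.2,-.22)); show(blobs(grab('top'),pale(f) if 0 else pale(grab('top')),.024))"
```

```text
clock: 33.9
position: [0.4722, -0.2782, 0.0593]
tool_rot: [3.141, -0.0, 0.0]
force: [-2.9, 1.5, 14.7]
grip_width: 0.053
finger_force: 44.1
clock: 34.9
position: [0.4014, -0.2789, 0.2]
tool_rot: [3.14, -0.002, -0.001]
force: [-0.0, 0.8, -0.2]
grip_width: 0.0855
finger_force: 0.0
[247. 109.] [ 0.4724 -0.2544] 0.0033 [88.7  6.6]
stack [ 0.4723 -0.2777] -0.0011 [89.8 53.7] z [0.0903, 0.0902, 0.0903, 0.0903]
now [ 0.4022 -0.2785  0.1991] [ 3.1406e+00 -1.1000e-03 -6.0000e-04] w 0.085 t 35.0 F [ 0.6 -0.1 -0.2]
(0.55, 0.079, 0.2, 0.216) -> [ 0.738 -1.788 -0.006] [ 0.001 -0.001 -0.138]
(0.6, -0.246, 0.2, -0.22) -> [ 0.989 -0.163 -0.004] [ 0.001 -0.001  0.14 ]
[288. 388.] [0.0817 0.0365] -1.1391 [248.6  99.9]
[515. 276.] [ 0.3632 -0.5944] -0.0843 [158.2  34.6]
[474. 257.] [ 0.3959 -0.4911] -0.2208 [161.5 134.2]
[407. 239.] [ 0.4754 -0.2929] -0.0106 [95.5 61. ]
[332. 189.] [ 0.6133 -0.0887] -0.2461 [89.7 54.4]
[270. 188.] [0.616  0.0799] 0.21 [90.  54.4]
[388. 168.] [ 0.6713 -0.2457] -0.2259 [90.5 55.7]
```

```bash
python3 -m inch '[[0.3,0,-0.03,0,0,0.1,1],[0.6,-0.1,-0.03,0,0,0.14,1],[1,-0.22,-0.03,0,0,0.142,1],[1,-0.22,-0.03,0,0,0.142,1],[1,-0.22,-0.03,0,0,0.142,1],[1,-0.22,-0.03,0,0,0.142,1]]'; python3 -c "
from h import *
f=grab('wrist','w7.png');near(f,.671,-.246); C=cloud(f)
m=(abs(C[...,2]-.026)<.006)&~pale(f)&(abs(C[...,1]+.34)<.08)&(abs(C[...,0]-.66)<.08)
print('tin',rect(C[m]),m.sum())"
```

```text
clock: 35.8
position: [0.6015, -0.2341, 0.2036]
tool_rot: [3.141, 0.002, -0.223]
force: [-0.5, -0.3, 1.0]
grip_width: 0.0852
finger_force: 0.0
[280. 106.] [ 0.6738 -0.2477] -0.2237 [87.5 53.4]
depth (array([ 0.67381549, -0.24775761]), np.float64(-0.21695614925801365), array([88.66259003, 53.43280792])) 0.0222248018476518
now [ 0.6014 -0.2345  0.204 ] [ 3.1413e+00  1.1000e-03 -2.2330e-01] w 0.0854 t 35.9 F [-0.7 -0.  -0.1]
(np.float64(0.6737816162109375), np.float64(-0.24770164489746094), 0.12, np.float64(-0.22368236206517267)) -> [ 0.368 -0.016  0.42 ] [0.    0.001 0.   ]
(np.float64(0.6737816162109375), np.float64(-0.24770164489746094), -0.01, np.float64(-0.22368236206517267)) -> [ 0.369 -0.016  1.07 ] [0.    0.001 0.   ]
tin (array([ 0.67008539, -0.32866217]), np.float64(-1.5694962112120545), array([135.36853027,  91.43708038])) 5307
```

View pics/w7.png

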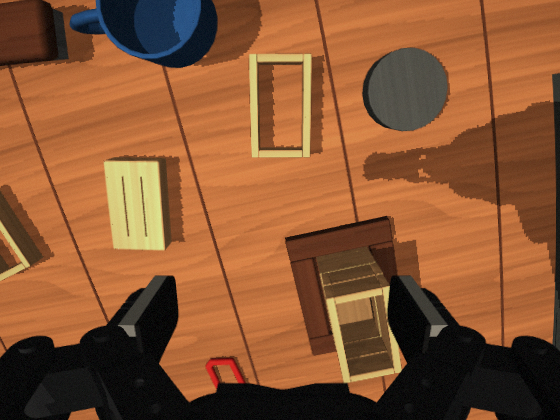

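Collar 4 is at (280,106), with the tin at (406,89) and the mug at (160,20). I'll check that the gripper clears the mug.

```bash
python3 -c "
from h import *
f=grab('wrist'); C=cloud(f); b=(f['img'][...,2].astype(int)>f['img'][...,0]+25)&(C[...,2]>.004)&(C[...,2]<.085)
b[250:]=0; P=C[b]; c=np.array([.6738,-.2477]); a=-.2237; R=np.array([[np.cos(a),np.sin(a)],[np.sin(a),-np.cos(a)]])
q=(P[:,:2]-c)@R.T; print(len(q),q.min(0),q.max(0),P[:,2].max()); i=np.argsort(np.hypot(*q.T))[:3]; print(q[i],P[i])"
```

```text
2396 [ 0.03578246 -0.16940798] [ 0.09464594 -0.05659447] 0.07076714538595757
[[ 0.05049198 -0.06440451]
 [ 0.05068017 -0.06471638]
 [ 0.04994601 -0.06537929]] [[ 0.73732132 -0.19610133  0.01501048]
 [ 0.737574   -0.19583898  0.03014907]
 [ 0.73700519 -0.19502972  0.03501722]]
```

```bash
python3 -m inch '[[0.2,-0.01,0,0,0,0,0.9],[0.369,-0.016,0.2,0,0,0,0.9],[0.369,-0.016,0.45,0,0,0,0.9],[0.369,-0.016,0.7,0,0,0,0.9],[0.369,-0.016,0.85,0,0,0,0.9],[0.369,-0.016,0.93,0,0,0,0.9],[0.369,-0.016,0.98,0,0,0,0.9],[0.369,-0.016,1,0,0,0,0.9],[0.369,-0.016,1,0,0,0,0.9]]'; python3 -m inch '[[0,0,0.035,0,0,0,0.9],[0,0,0.065,0,0,0,0.9],[0,0,0.065,0,0,0,0.6],[0,0,0.065,0,0,0,0.4],[0,0,0.065,0,0,0,0.4],[0,0,0.065,0,0,0,0.4],[0,0,0.065,0,0,0,0.4]]' 40; python3 -m inch '[[0,0,-0.1,0,0,0,0.4],[0,0,-0.3,0,0,0,0.4],[0,0,-0.5,0,0,0,0.4],[0,0,-0.8,0,0,0,0.4],[0,0,-0.8,0,0,0,0.4],[0,0,-0.8,0,0,0,0.4]]'; python3 -c "
from h import *
go((.472,-.2780,.15,0))"
```

```text
clock: 37.02
position: [0.6751, -0.2474, 0.0053]
tool_rot: [3.141, -0.001, -0.223]
force: [-0.1, 0.0, 0.2]
grip_width: 0.077
finger_force: 0.0
clock: 37.9
position: [0.6748, -0.2472, -0.0084]
tool_rot: [3.142, -0.0, -0.223]
force: [-0.7, 1.1, -0.4]
grip_width: 0.0535
finger_force: 42.6
clock: 38.65
position: [0.6747, -0.2473, 0.1525]
tool_rot: [3.141, -0.001, -0.223]
force: [-0.2, 0.6, -1.2]
grip_width: 0.0531
finger_force: 42.8
now [ 0.6747 -0.2473  0.1525] [ 3.1414e+00 -8.0000e-04 -2.2280e-01] w 0.0531 t 38.6 F [-0.2  0.6 -1.2]
(0.472, -0.278, 0.15, 0) -> [-0.955  0.374  0.012] [ 0.    -0.001 -0.142]
```

```bash
python3 -m inch '[[-0.3,0.12,0,0,0,-0.05,0.4],[-0.6,0.24,0,0,0,-0.1,0.4],[-0.948,0.375,0,0,0,-0.142,0.4],[-0.948,0.375,0,0,0,-0.142,0.4],[-0.948,0.375,0,0,0,-0.142,0.4],[-0.948,0.375,0,0,0,-0.142,0.4],[-0.948,0.375,0.15,0,0,-0.142,0.4],[-0.948,0.375,0.25,0,0,-0.142,0.4],[-0.948,0.375,0.3,0,0,-0.142,0.4],[-0.948,0.375,0.32,0,0,-0.142,0.4],[-0.948,0.375,0.32,0,0,-0.142,0.4]]'; python3 -c "
from h import *
go((.4733,-.2780,.0836,0))"
```

```text
clock: 40.02
position: [0.4738, -0.2784, 0.0878]
tool_rot: [3.142, -0.0, 0.001]
force: [-0.0, -0.7, -0.6]
grip_width: 0.0532
finger_force: 42.7
now [ 0.4738 -0.2784  0.0878] [ 3.1416e+00 -3.0000e-04  6.0000e-04] w 0.0532 t 40.0 F [-0.  -0.7 -0.6]
(0.4733, -0.278, 0.0836, 0) -> [-0.002 -0.002  0.021] [ 0. -0.  0.]
```

```bash
python3 -m inch '[[-0.002,-0.002,0.01,0,0,0,0.4],[-0.002,-0.002,0.018,0,0,0,0.4],[-0.002,-0.002,0.022,0,0,0,0.4],[-0.002,-0.002,0.023,0,0,0,0.4]]'; python3 -m inch '[[0,0,0,0,0,0,0.6],[0,0,0,0,0,0,0.9],[0,0,0,0,0,0,0.9],[0,0,-0.1,0,0,0,1],[0,0,-0.4,0,0,0,1],[-0.35,0,-0.6,0,0,0,1],[-0.35,0,-0.6,0,0,0,1],[-0.35,0,-0.6,0,0,0,1]]'; python3 -c "
from h import *
f=grab('wrist');stack(f,.116); go((.553,.065,.2,.21))"
```

```text
clock: 40.52
position: [0.473, -0.2781, 0.0834]
tool_rot: [3.141, -0.0, 0.0]
force: [-2.0, 0.3, 11.0]
grip_width: 0.053
finger_force: 43.9
clock: 41.52
position: [0.4026, -0.2786, 0.2036]
tool_rot: [3.141, -0.001, -0.001]
force: [0.7, 0.1, -0.9]
grip_width: 0.0853
finger_force: 0.0
[306.  89.] [ 0.4724 -0.2813] 0.0025 [87.7 45.6]
stack [ 0.472  -0.2776] -0.0 [89.5 53.7] z [0.1143, 0.1143, 0.1142, 0.1143]
now [ 0.4033 -0.2783  0.2029] [ 3.1414e+00 -6.0000e-04 -1.0000e-04] w 0.0854 t 41.6 F [ 0.2 -0.7 -1.1]
(0.553, 0.065, 0.2, 0.21) -> [ 0.748 -1.716  0.015] [ 0.    -0.    -0.134]
```

```bash
python3 -m inch '[[0.1,-0.3,0,0,0,0,1],[0.2,-0.6,0,0,0,0,1],[0.37,-0.86,0,0,0,-0.07,1],[0.37,-0.86,0,0,0,-0.134,1],[0.37,-0.86,0,0,0,-0.134,1]]';  python3 -m inch '[[0.2,-0.3,0,0,0,0,1],[0.4,-0.6,0,0,0,0,1],[0.54,-0.76,0,0,0,0,1],[0.54,-0.76,0,0,0,0,1],[0.54,-0.76,0,0,0,0,1]]'; python3 -c "
from h import *
f=grab('wrist');near(f,.6165,.0795)"
```

```text
clock: 42.2
position: [0.4774, -0.105, 0.2019]
tool_rot: [-3.14, 0.001, 0.212]
force: [-0.3, -0.6, 0.7]
grip_width: 0.0852
finger_force: 0.0
clock: 42.82
position: [0.5505, 0.0645, 0.2022]
tool_rot: [3.142, 0.001, 0.208]
force: [-0.6, -0.3, -0.7]
grip_width: 0.0854
finger_force: 0.0
[264.  96.] [0.617  0.0831] 0.2072 [88.5 45.4]
depth (array([0.61806366, 0.07881288]), np.float64(0.22076929659630284), array([88.88204956, 53.85772324])) 0.022280142349399346
now [0.5505 0.0638 0.2024] [3.1412e+00 1.1000e-03 2.0780e-01] w 0.0853 t 42.9 F [-0.6 -0.1 -0.1]
(np.float64(0.6170286865234375), np.float64(0.08311195373535156), 0.12, np.float64(0.20717505765393884)) -> [ 0.346 -0.026  0.412] [0.    0.001 0.   ]
(np.float64(0.6170286865234375), np.float64(0.08311195373535156), -0.01, np.float64(0.20717505765393884)) -> [ 0.347 -0.026  1.062] [0.    0.001 0.   ]
```

```bash
python3 -m inch '[[0.2,-0.004,0,0,0,-0.005,0.9],[0.346,-0.004,0.2,0,0,-0.005,0.9],[0.346,-0.004,0.45,0,0,-0.005,0.9],[0.346,-0.004,0.7,0,0,-0.005,0.9],[0.346,-0.004,0.85,0,0,-0.005,0.9],[0.346,-0.004,0.93,0,0,-0.005,0.9],[0.346,-0.004,0.98,0,0,-0.005,0.9],[0.346,-0.004,1,0,0,-0.005,0.9],[0.346,-0.004,1,0,0,-0.005,0.9]]'; python3 -m inch '[[0,0,0.035,0,0,0,0.9],[0,0,0.058,0,0,0,0.9],[0,0,0.058,0,0,0,0.6],[0,0,0.058,0,0,0,0.4],[0,0,0.058,0,0,0,0.4],[0,0,0.058,0,0,0,0.4],[0,0,0.058,0,0,0,0.4]]' 40; python3 -m inch '[[0,0,-0.1,0,0,0,0.4],[0,0,-0.3,0,0,0,0.4],[0,0,-0.5,0,0,0,0.4],[0,0,-0.9,0,0,0,0.4],[0,0,-0.9,0,0,0,0.4],[-0.3,0.2,-0.9,0,0,0.06,0.4],[-0.5,0.5,-0.9,0,0,0.135,0.4],[-0.6,0.8,-0.9,0,0,0.135,0.4],[-0.6,0.8,-0.9,0,0,0.135,0.4]]'; python3 -c "
from h import *
go((.472,-.2780,.16,0))"
```

```text
clock: 44.0
position: [0.6186, 0.0804, 0.0036]
tool_rot: [3.141, -0.001, 0.218]
force: [0.2, -0.5, 0.2]
grip_width: 0.0768
finger_force: 0.0
clock: 44.88
position: [0.6182, 0.0805, -0.0085]
tool_rot: [-3.142, -0.0, 0.219]
force: [1.3, -0.6, 1.2]
grip_width: 0.0528
finger_force: 42.1
clock: 46.0
position: [0.5345, -0.1059, 0.1719]
tool_rot: [3.14, 0.0, 0.002]
force: [0.7, 0.9, -0.1]
grip_width: 0.0529
finger_force: 42.2
now [ 0.5345 -0.1059  0.1719] [3.14e+00 4.00e-04 2.10e-03] w 0.0529 t 46.0 F [ 0.7  0.9 -0.1]
(0.472, -0.278, 0.16, 0) -> [-0.314  0.86   0.061] [0.001 0.    0.001]
```

```bash
python3 -m inch '[[-0.1,0.3,0,0,0,0,0.4],[-0.2,0.6,0,0,0,0,0.4],[-0.31,0.86,0,0,0,0.001,0.4],[-0.31,0.86,0,0,0,0.001,0.4],[-0.31,0.86,0,0,0,0.001,0.4],[-0.31,0.86,0.1,0,0,0.001,0.4],[-0.31,0.86,0.2,0,0,0.001,0.4],[-0.31,0.86,0.27,0,0,0.001,0.4],[-0.31,0.86,0.3,0,0,0.001,0.4],[-0.31,0.86,0.3,0,0,0.001,0.4],[-0.31,0.86,0.3,0,0,0.001,0.4]]'; python3 -c "
from h import *
go((.4725,-.2779,.1075,0))"
```

```text
clock: 47.38
position: [0.4752, -0.2742, 0.112]
tool_rot: [3.141, -0.001, 0.005]
force: [0.8, 0.3, -0.9]
grip_width: 0.0534
finger_force: 42.3
now [ 0.4752 -0.2742  0.112 ] [ 3.1412e+00 -7.0000e-04  5.1000e-03] w 0.0534 t 47.4 F [ 0.8  0.3 -0.9]
(0.4725, -0.2779, 0.1075, 0) -> [-0.014  0.018  0.022] [ 0.    -0.     0.003]
```

```bash
python3 -m inch '[[-0.014,0.018,0,0,0,0.003,0.4],[-0.014,0.018,0,0,0,0.003,0.4],[-0.014,0.018,0.005,0,0,0.003,0.4],[-0.014,0.018,0.005,0,0,0.003,0.4]]'; python3 -c "
from h import *
go((.4725,-.2779,.1075,0))"
```

```text
clock: 47.88
position: [0.4721, -0.2777, 0.1103]
tool_rot: [-3.141, 0.0, 0.0]
force: [0.2, 0.8, -0.3]
grip_width: 0.0533
finger_force: 42.3
now [ 0.4721 -0.2777  0.1103] [-3.1415e+00  1.0000e-04  4.0000e-04] w 0.0533 t 47.9 F [ 0.2  0.8 -0.3]
(0.4725, -0.2779, 0.1075, 0) -> [0.002 0.001 0.014] [-0.  0.  0.]
```

```bash
python3 -m inch '[[0.002,0.001,0.007,0,0,0,0.4],[0.002,0.001,0.013,0,0,0,0.4],[0.002,0.001,0.016,0,0,0,0.4],[0.002,0.001,0.016,0,0,0,0.4]]'; python3 -m inch '[[0,0,0,0,0,0,0.6],[0,0,0,0,0,0,0.9],[0,0,0,0,0,0,0.9],[0,0,-0.1,0,0,0,1],[0,0,-0.4,0,0,0,1],[-0.35,0,-0.5,0,0,0,1],[-0.35,0,-0.5,0,0,0,1],[-0.35,0,-0.5,0,0,0,1]]'; python3 -c "
from h import *
f=grab('wrist');stack(f,.14); go((.55,-.072,.2,-.246)); show(blobs(grab('top'),pale(grab('top')),.024))"
```

```text
clock: 48.38
position: [0.4725, -0.278, 0.1074]
tool_rot: [3.142, 0.0, 0.0]
force: [-2.7, 0.8, 7.2]
grip_width: 0.0528
finger_force: 43.0
clock: 49.38
position: [0.4023, -0.2784, 0.2075]
tool_rot: [3.141, -0.001, -0.001]
force: [-0.2, 0.6, -0.7]
grip_width: 0.0856
finger_force: 0.0
[321. 109.] [ 0.4721 -0.3006] -0.0022 [88.4  6.5]
stack [ 0.4719 -0.2774] -0.0042 [89.7 53.6] z [0.1383, 0.1382, 0.1383, 0.1383]
now [ 0.403  -0.2781  0.2072] [ 3.1415e+00 -5.0000e-04  1.0000e-04] w 0.0854 t 49.4 F [-0.3 -0.2 -0. ]
(0.55, -0.072, 0.2, -0.246) -> [ 0.735 -1.03   0.036] [ 0.    -0.     0.157]
[288. 388.] [0.0818 0.0354] -1.1485 [250.  100.7]
[518. 276.] [ 0.3661 -0.5998] -0.0518 [169.1  34.7]
[478. 260.] [ 0.3958 -0.504 ] -0.1817 [168.5 148.5]
[412. 237.] [ 0.4788 -0.306 ] -0.0343 [98.4 60.8]
[332. 189.] [ 0.6133 -0.0887] -0.2461 [89.7 54.4]
```

```bash
python3 -m inch '[[0.2,-0.3,0,0,0,0.05,1],[0.4,-0.6,0,0,0,0.1,1],[0.73,-1,0,0,0,0.157,1],[0.73,-1,0,0,0,0.157,1],[0.73,-1,0,0,0,0.157,1],[0.73,-1,0,0,0,0.157,1]]'; python3 -c "
from h import *
f=grab('wrist');near(f,.6135,-.0887)"
```

```text
clock: 50.28
position: [0.5485, -0.0776, 0.2063]
tool_rot: [3.142, 0.001, -0.245]
force: [-0.5, -0.4, 0.3]
grip_width: 0.0854
finger_force: 0.0
[278. 111.] [ 0.6153 -0.0898] -0.247 [88.  52.4]
depth (array([ 0.61524762, -0.08983275]), np.float64(-0.24571376165701597), array([88.94049835, 52.80715942])) 0.022278092804163013
now [ 0.5482 -0.0784  0.2066] [ 3.1413e+00  1.1000e-03 -2.4660e-01] w 0.0853 t 50.3 F [-0.1  0.2  0.5]
(np.float64(0.615339111328125), np.float64(-0.08981296539306641), 0.12, np.float64(-0.24699540793161745)) -> [ 0.34  -0.027  0.433] [0.    0.001 0.   ]
(np.float64(0.615339111328125), np.float64(-0.08981296539306641), -0.01, np.float64(-0.24699540793161745)) -> [ 0.34  -0.027  1.083] [0.    0.001 0.   ]
```

```bash
python3 -m inch '[[0.2,-0.02,0,0,0,0,0.9],[0.34,-0.027,0.2,0,0,0,0.9],[0.34,-0.027,0.45,0,0,0,0.9],[0.34,-0.027,0.7,0,0,0,0.9],[0.34,-0.027,0.85,0,0,0,0.9],[0.34,-0.027,0.93,0,0,0,0.9],[0.34,-0.027,0.98,0,0,0,0.9],[0.34,-0.027,1,0,0,0,0.9],[0.34,-0.027,1,0,0,0,0.9]]'; python3 -m inch '[[0,0,0.035,0,0,0,0.9],[0,0,0.074,0,0,0,0.9],[0,0,0.074,0,0,0,0.6],[0,0,0.074,0,0,0,0.4],[0,0,0.074,0,0,0,0.4],[0,0,0.074,0,0,0,0.4],[0,0,0.074,0,0,0,0.4]]' 60; python3 -c "
from h import *
go((.472,-.2780,.18,0))"
```

```text
clock: 51.45
position: [0.6161, -0.0895, 0.0078]
tool_rot: [-3.142, -0.001, -0.246]
force: [0.5, 0.4, 0.2]
grip_width: 0.0767
finger_force: 0.0
clock: 52.32
position: [0.6157, -0.0894, -0.0075]
tool_rot: [-3.142, -0.0, -0.246]
force: [-0.8, 0.2, -0.2]
grip_width: 0.0527
finger_force: 62.8
now [ 0.6157 -0.0894 -0.0075] [-3.1416e+00 -1.0000e-04 -2.4640e-01] w 0.0527 t 52.3 F [-0.8  0.2 -0.2]
(0.472, -0.278, 0.18, 0) -> [-0.467  1.09  -0.938] [-0.    -0.    -0.157]
```

```bash
python3 -m inch '[[0,0,-0.1,0,0,0,0.4],[0,0,-0.3,0,0,0,0.4],[0,0,-0.6,0,0,0,0.4],[0,0,-0.95,0,0,0,0.4],[0,0,-0.95,0,0,0,0.4],[0,0,-0.95,0,0,0,0.4],[-0.15,0.3,-0.95,0,0,-0.06,0.4],[-0.3,0.6,-0.95,0,0,-0.11,0.4],[-0.4,0.9,-0.95,0,0,-0.157,0.4],[-0.4,0.9,-0.95,0,0,-0.157,0.4],[-0.4,0.9,-0.95,0,0,-0.157,0.4]]'; python3 -c "
from h import *
go((.4725,-.2778,.18,0))"
```

```text
clock: 53.7
position: [0.4936, -0.2445, 0.1816]
tool_rot: [-3.141, 0.001, -0.001]
force: [0.5, 1.0, -0.6]
grip_width: 0.0527
finger_force: 63.1
now [ 0.4936 -0.2445  0.1816] [-3.1407e+00  1.3000e-03 -1.4000e-03] w 0.0527 t 53.7 F [ 0.5  1.  -0.6]
(0.4725, -0.2778, 0.18, 0) -> [-0.105  0.167  0.008] [-0.001  0.001 -0.001]
```

```bash
python3 -m inch '[[-0.105,0.167,0,0,0,0,0.4],[-0.105,0.167,0,0,0,0,0.4],[-0.105,0.167,0.1,0,0,0,0.4],[-0.105,0.167,0.18,0,0,0,0.4],[-0.105,0.167,0.21,0,0,0,0.4],[-0.105,0.167,0.22,0,0,0,0.4],[-0.105,0.167,0.22,0,0,0,0.4]]'; python3 -c "
from h import *
go((.4725,-.2778,.1325,0))"
```

```text
clock: 54.58
position: [0.4735, -0.2777, 0.1386]
tool_rot: [3.142, -0.0, 0.0]
force: [-0.2, -0.0, 0.1]
grip_width: 0.0526
finger_force: 63.2
now [ 0.4735 -0.2777  0.1386] [ 3.1415e+00 -3.0000e-04  4.0000e-04] w 0.0526 t 54.6 F [-0.2 -0.   0.1]
(0.4725, -0.2778, 0.1325, 0) -> [-0.005  0.001  0.031] [ 0. -0.  0.]
```

```bash
python3 -m inch '[[-0.005,0,0.01,0,0,0,0.4],[-0.005,0,0.02,0,0,0,0.4],[-0.005,0,0.027,0,0,0,0.4],[-0.005,0,0.032,0,0,0,0.4],[-0.005,0,0.032,0,0,0,0.4]]'; python3 -c "
from h import *
go((.4725,-.2778,.1325,0))"
```

```text
clock: 55.2
position: [0.4723, -0.2778, 0.1324]
tool_rot: [3.141, -0.0, 0.0]
force: [-2.5, 0.9, 6.1]
grip_width: 0.053
finger_force: 64.1
now [ 0.4723 -0.2778  0.1324] [ 3.1413e+00 -1.0000e-04  2.0000e-04] w 0.053 t 55.2 F [-2.5  0.9  6.1]
(0.4725, -0.2778, 0.1325, 0) -> [ 0.001 -0.    -0.001] [ 0. -0.  0.]
```

```bash
python3 -m inch '[[0,0,0,0,0,0,0.6],[0,0,0,0,0,0,0.9],[0,0,0,0,0,0,0.9],[0,0,-0.1,0,0,0,1],[0,0,-0.4,0,0,0,1],[-0.35,0,-0.5,0,0,0,1],[-0.35,0,-0.5,0,0,0,1],[-0.35,0,-0.5,0,0,0,1]]'; python3 -c "
from h import *
f=grab('wrist','w8.png');grab('side','s8.png');stack(f,.164); go((.448,.295,.2,0))"
```

```text
clock: 56.2
position: [0.4021, -0.2782, 0.2323]
tool_rot: [3.141, -0.0, -0.001]
force: [0.6, 1.0, -0.1]
grip_width: 0.0854
finger_force: 0.0
[281. 108.] [ 0.4725 -0.2771] -0.0012 [87.4 52.1]
stack [ 0.4725 -0.2772] 0.0004 [88.8 52.9] z [0.1623, 0.1622, 0.1623, 0.1623]
now [ 0.4031 -0.2776  0.2316] [-3.141e+00 -2.000e-04  7.000e-04] w 0.0855 t 56.3 F [0.1 0.7 0.3]
(0.448, 0.295, 0.2, 0) -> [ 0.227 -2.863  0.16 ] [-0. -0.  0.]
```

View pics/s8.png

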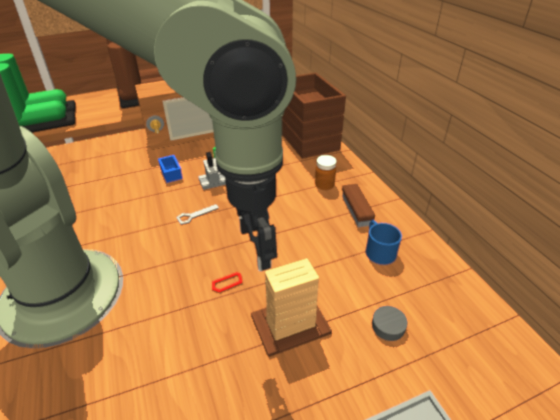

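The stack stands square in the cradle at (292,305), lid on top. Next I'll shut the jaw.

```bash
python3 -m inch '[[0.075,-0.4,0,0,0,0,1],[0.075,-0.95,0,0,0,0,1],[0.075,-0.95,0,0,0,0,1],[0.075,-0.95,0,0,0,0,1],[0.075,-0.95,0,0,0,0,1]]'; python3 -m inch '[[0.075,-0.4,0,0,0,0,1],[0.075,-0.95,0,0,0,0,1],[0.075,-0.95,0,0,0,0,1],[0.075,-0.95,0,0,0,0,1],[0.075,-0.95,0,0,0,0,1]]'; python3 -m inch '[[0.075,-0.4,0,0,0,0,1],[0.075,-0.96,0,0,0,0,1],[0.075,-0.96,0,0,0,0,1],[0.075,-0.96,0.16,0,0,0,1],[0.075,-0.96,0.16,0,0,0,1],[0.075,-0.96,0.16,0,0,0,1]]'; python3 -c "
from h import *
f=grab('wrist'); C=cloud(f); m=(f['img'].max(-1)<60)&(C[...,2]>.07)&(C[...,2]<.115)&(abs(C[...,0]-.448)<.04)&(abs(C[...,1]-.295)<.04); print('grip',C[m].min(0),C[m].max(0),m.sum())
go((.448,.295,.062,0))"
```

```text
clock: 56.92
position: [0.4178, -0.0874, 0.2317]
tool_rot: [-3.141, 0.0, 0.002]
force: [0.1, -1.2, 0.7]
grip_width: 0.0855
finger_force: 0.0
clock: 57.55
position: [0.4325, 0.1013, 0.2315]
tool_rot: [3.142, 0.001, -0.001]
force: [-0.6, -0.6, -0.3]
grip_width: 0.0857
finger_force: 0.0
clock: 58.3
position: [0.448, 0.2925, 0.2003]
tool_rot: [3.141, -0.0, -0.002]
force: [-0.1, -0.2, 0.2]
grip_width: 0.0856
finger_force: 0.0
grip [0.44121898 0.28073982 0.07005023] [0.45745322 0.31034834 0.10550463] 1206
now [0.4482 0.2924 0.2006] [ 3.1415e+00 -5.0000e-04 -2.5000e-03] w 0.0851 t 58.4 F [ 0.4 -0.2  0.2]
(0.448, 0.295, 0.062, 0) -> [-0.001 -0.013  0.693] [ 0.    -0.    -0.002]
```

```bash
python3 -m inch '[[0,-0.015,0.2,0,0,0,1],[0,-0.015,0.4,0,0,0,1],[0,-0.015,0.55,0,0,0,1],[0,-0.015,0.64,0,0,0,1],[0,-0.015,0.69,0,0,0,1],[0,-0.015,0.69,0,0,0,0.5],[0,-0.015,0.69,0,0,0,0],[0,-0.015,0.69,0,0,0,0],[0,-0.015,0.69,0,0,0,0],[0,-0.015,0.69,0,0,0,0],[0,-0.015,0.69,0,0,0,0]]' 40; python3 -m inch '[[0.03,0,0,0,0,0,0],[0.08,0,0,0,0,0,0],[0.14,0,0,0,0,0,0],[0.2,0,0,0,0,0,0],[0.26,0,0,0,0,0,0],[0.32,0,0,0,0,0,0],[0.38,0,0,0,0,0,0],[0.44,0,0,0,0,0,0],[0.5,0,0,0,0,0,0],[0.56,0,0,0,0,0,0],[0.62,0,0,0,0,0,0],[0.67,0,0,0,0,0,0],[0.7,0,0,0,0,0,0],[0.72,0,0,0,0,0,0],[0.73,0,0,0,0,0,0],[0.73,0,0,0,0,0,0]]'
```

```text
clock: 59.72
position: [0.4477, 0.2952, 0.0629]
tool_rot: [3.139, -0.001, -0.001]
force: [-1.6, -14.7, 16.5]
grip_width: 0.0292
finger_force: 40.7
clock: 61.72
position: [0.5941, 0.2949, 0.0629]
tool_rot: [3.139, -0.001, -0.001]
force: [-0.5, -11.9, 9.9]
grip_width: 0.0294
finger_force: 39.8
```

```bash
python3 -m inch '[[0.01,0,0,0,0,0,0],[0.02,0,0,0,0,0,0],[0.025,0,0,0,0,0,0],[0.03,0,0,0,0,0,0],[0.035,0,0,0,0,0,0],[0.035,0,0,0,0,0,0]]'
```

```text
clock: 62.48
position: [0.5971, 0.2949, 0.0628]
tool_rot: [3.137, 0.006, -0.001]
force: [-27.8, -17.3, 30.3]
grip_width: 0.0296
finger_force: 42.4
```

```bash
python3 -m inch '[[0.022,0,0,0,0,0,0],[0.022,0,0,0,0,0,1],[0.022,0,0,0,0,0,1],[0.022,0,0,0,0,0,1],[0.022,0,-0.2,0,0,0,1],[0.022,0,-0.6,0,0,0,1],[-0.4,0,-0.9,0,0,0,1],[-0.4,0,-0.9,0,0,0,1],[-0.4,0,-0.9,0,0,0,1],[-0.4,0,-0.9,0,0,0,1]]'; python3 -c "
from h import *
f=grab('wrist','w9.png'); C=cloud(f); m=(f['img'].max(-1)<60)&(C[...,2]>.07)&(C[...,2]<.115)&(abs(C[...,0]-.598)<.04)&(abs(C[...,1]-.295)<.04); print('grip',C[m].min(0),C[m].max(0),m.sum()); grab('top','t9.png')"
```

```text
clock: 63.72
position: [0.5205, 0.297, 0.2418]
tool_rot: [3.141, -0.0, 0.0]
force: [0.1, 0.8, -0.1]
grip_width: 0.085
finger_force: 0.0
grip [0.59085295 0.28056182 0.09919318] [0.60589841 0.31015518 0.10561599] 765
```

View pics/w9.png

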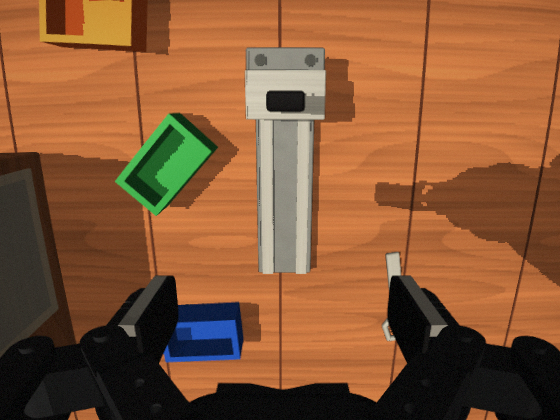

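View pics/t9.png

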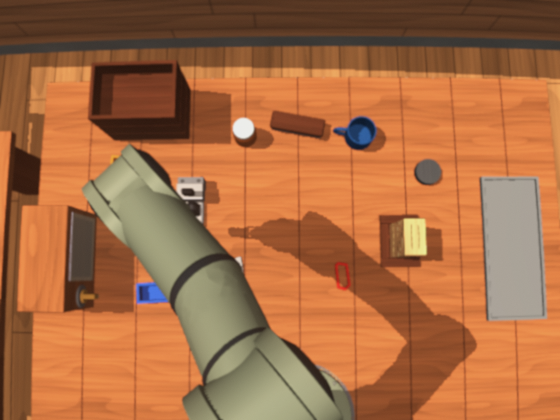

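The wrist view shows the jaw shut against the fixed jaw, with its grip at (286,101). The top view shows the stack standing in the cradle at (410,238) and the bystanders in place.

```bash
python3 -c "
from h import *
print(bot.job_done())"
```

```text
the job is handed in; nothing more can be done
None
```

I handed the job in at about 64 s: the box is flat in the cradle pocket with all four collars and the lid stacked square on it, and the vise is empty with its jaw shut. One force reading may count against it: setting the box down gave about 47 N at the wrist, under the 120 N wrist limit, but I can't rule out the judge's separate 40 N pressing limit.

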